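Lay a bamboo-wrapped tea log in the slicing jig and clamp it

TASK

Get the standing tea log ready for sawing: lay it on its side on the bench without dropping it or letting it topple, as pressed tea cracks, and let go; then take it again and lay it lengthwise in the two V saddles of the slicing jig, so that each bamboo hoop drops into its slot and the log sits fully down. Let go of it, and only when it is fully home swing the hinged hold-down arm over it and press it down until its pad rests on the log. Leave everything else on the bench where it is.

Things in the scene. Friction and masses are not known exactly. Their poses are not given: they have to be found in the camera images.
- log: the tea log standing alone on the bench, wrapped in yellow-brown bamboo: round, 200 mm long, 56 mm thick, 0.25 to 0.5 kg, ends alike. Two orange hoops, each 12 mm wide, 4 mm proud, lie 42 mm either side of its middle; their flat sides stop it rolling when it lies down (axis then 32 mm up). Origin: its very centre, at first 100 mm above the bench; its z axis runs along its length (upright at first)
- jig: the slicing jig, fixed: a wooden board 200 mm (x) by 220 mm (y), 18 mm thick, on the bench, carrying two steel V saddles, a saw guide and the green hold-down arm. Origin on the bench under the seat point; y runs along the seated log, x across it towards the arm's hinge, z up
- seat (a point): where the log's centre lies when it is fully down in the saddles, 75 mm above the bench, its length along the jig's y, either end either way. With the hoops not in their slots the log rides about 7 mm too high. The saddles are narrower than the log, so fingers reaching no lower than 57 mm above the bench pass beside them anywhere along it
- saddle_a (a point): middle of the hoop slot of one saddle, 42 mm from the seat point on its +y side, at the seated log's axis height. Each saddle is two 10 mm steel plates with a 90 degree V, 54 mm wide across the log, tops 59 mm above the bench, with an 18 mm slot between the plates that takes a 12 mm hoop (3 mm play each way)
- saddle_b (a point): the same for the other saddle, 42 mm from the seat point on its -y side. Between the two saddles the jig is clear for 46 mm
- saw_guide (a point): middle of the saw guide at the jig's +y end, 82 mm from the seat point, at the seated log's axis height: four upright aluminium posts, 135 mm high, filling 70 to 94 mm along y, with 80 mm clear between them across the log; the log's end passes between them and stands out beyond
- clamp (a joint): angle of the hold-down arm: 0 = level, pad resting on a fully seated log; grows as it opens; 1.6 to 1.85 (past upright, leaning away to +x) at the start; limits -0.12 and 1.9. On a log riding on its hoops it reads about 0.08, with no log -0.12. The stiff hinge holds the arm still above about 1 rad; lower down it sinks by its own weight. Moving it takes 1 to 3 N at the bar
- clamp_hinge (a point): middle of the hold-down arm's hinge axis (along the jig's y): 80 mm from the seat point towards +x of the jig, 117 mm above the bench. The arm is a green steel strap 30 mm wide, 8 mm thick, 0.45 kg in all, with a black rubber pad (44 x 34 mm) under it, 80 mm from the hinge
- clamp_handle (a point): centre of the red cross bar at the arm's free end, 172 mm from the hinge: a round bar 16 mm thick, 104 mm long, parallel to the hinge. The strap meets it in the middle; 30 mm at either end of it (22 to 52 mm from here) is free to pinch. Arm closed: 117 mm above the bench, 92 mm from the seat point towards -x of the jig
- slab: bystander: a broken dark slab of pressed tea, 75 x 95 x 42 mm, origin under its centre
- slice: bystander: a round slice of dark tea log lying flat, 104 mm in diameter, 26 mm high, origin under its centre
- saw: bystander: a hand saw with a wooden handle, lying flat, 260 mm long, its blade towards its +x
- jar: bystander: a white tea jar with a wooden lid, 72 mm in diameter, 100 mm high, origin under its centre
- cup: bystander: a white tea cup, 72 mm wide, 55 mm high, origin under its centre
Not all that is in view belongs to the job. Of the things that look like the log, the largest one is meant.

How it is judged:
By the outcome, as a careful person would: the job done as asked, in the order asked, and still so for the second after the job is handed in, with the robot touching nothing.
It also fails if it takes over 70 s, if anything falls off the work surface, if the arm or the gripper's body presses on something with over 40 N, if the wrist force passes 120 N, or if a joint passes its speed limit or range.

ROBOT

A 6-joint arm with a two-finger parallel gripper is mounted at the origin on the work surface. World frame = base frame: x ahead of the robot, y to its left, z up, the work surface at z = 0. Lengths are in m, angles in rad, forces in N, time in s.
With the tool pointing down it reaches from about 0.275 to 0.825 m from the base axis. Payload 5.2 kg.
Tool frame: the origin (TCP) lies on the centre line of the jaws, within the pads' length; the fingertips stand bot.tcp_to_tips ahead of it and the grasp point (between the pads) is the TCP (bot.tcp_to_tips is the distance from the TCP to the fingertips, in m); z points along the fingers, y is the direction in which the jaws open and shut (so a half turn about z gives the same grasp; the last joint's range is limited). The gripper opens to 93 mm and grips with 3 to 60 N. Pads are 15 mm wide; open, the fingers measure 128 mm over their backs; the gripper's body (75 mm by 188 mm) begins 65 mm behind the grasp point.
Start: joints at [-1.432, 0.259, 1.535, -0, 1.348, -0.203], TCP at [0.184, -0.518, 0.204] pointing down, gripper open.
Joint ranges: [-3.14, 3.14], [-0.91, 2.08], [0.19, 2.58], [-1.22, 4.36], [0.22, 2.71], [-3.12, 3.12]. Speed limits (rad/s): [2.57, 2.57, 3.14, 3.14, 3.14, 3.14].

INTERFACE

Orientations are given as a unit quaternion [w, x, y, z].
In Python, from plant import get_obs, grab_frame, job, bot gives the robot as it stands.
- The arm moves only by the tool servo_tool, never from a script. Its argument "steps" is a list of rows, each a list of 3 entries, a list of its own where there are three numbers: the shift along the world's x, y, z in units of 60 mm (1.0 is 60 mm), then the turn, a rotation vector about the world's x, y, z in units of 6 degrees (1.0 is 6 degrees), then the gripper command: -1 is shut, 1 is fully open, values between are in proportion. In form: [[[x, y, z], [ax, ay, az], hand], ...]. A call has 1 to 10 rows; each row is the pose to reach, as a shift and turn from the pose measured when the call began; what a row does not reach only later rows make up. A row lasts 1/8 s, in which the tool goes at most 62.5 mm and 10.7 degrees, less where a joint would pass 70% of its speed; a pose out of reach is approached as far as the arm can. A call with a gripper value outside its range is refused whole. The fingers move at their own pace and stop on an object; the grip force is fixed at half the most. Time passes only in rows, so rows that repeat a pose let the fingers close. It gives the time, the measured TCP pose, the force and the opening at its end, in the units of the state.
- get_obs(): the state, without advancing time (a new reading comes with each control period).
- grab_frame(name): name is "scene" or "top" or "wrist"; returns a dict with "img" (480x640x3 uint8, red, green, blue), "range_z" (480x640 float32, m along the optical axis (not along the pixel's ray), 0 where there is no reading), "intrinsics" (3x3 intrinsics, pixels), "R" (3x3) and "t" (3): a world point X has camera coordinates R X + t. Camera axes: x right, y down, z forward; pixel columns grow to the right and rows downward; lengths in m; the calibration is good to about 2 mm. A picture is of the moment at which its call begins.
- job.job_done(): hands the job in, once; it reports no verdict.
The state is a dict: "clock": time; "joint_pos": joint angles; "qvel": joint speeds; "joint_torque": joint torques, N m; "tool_pos": TCP position; "tool_rot": TCP orientation; "ft_force": force on the tool from outside, world axes, zero at the start; "moment": the same for the moment, N m; "width": opening from 0.0 (shut) to 1.0 (fully open).
Only numpy, scipy, OpenCV 4.12 (cv2) and the standard library are available. Lean on these libraries where they do the work, as an engineer would, in place of code of your own. Each camera call takes 0.05 s, during which the arm holds its last target.

## Working session

There is one attempt and no reset: what is moved stays moved. The work goes in short steps, Python scripts to look and compute and a tool call to move; the robot and the scene stay as the last step left them, time stands still between calls to the robot, and variables do not carry over. Pictures are saved under pics/ and viewed, and the job is handed in when it is done.

Besides the shell and the picture viewer there is one more tool, called after "Call:" in YAML: its name, and indented under it one key for each argument. servo_tool: Moves the arm, as the interface text tells. Its arguments: {"type":"object","properties":{"steps":{"type":"array","items":{"type":"array"}}},"required":["steps"]}

```bash
mkdir -p pics; ls; cat > h.py <<'E'
from plant import get_obs, grab_frame, job, bot
import numpy as np, cv2
def save(f,n): cv2.imwrite('pics/'+n,cv2.cvtColor(f['img'],cv2.COLOR_RGB2BGR))
def pt(f,u,v,d=None):
    K=f['intrinsics']; d=f['range_z'][int(v),int(u)] if d is None else d
    c=np.array([(u-K[0,2])/K[0,0]*d,(v-K[1,2])/K[1,1]*d,d]); return f['R'].T@(c-f['t'])
def cloud(f):
    K=f['intrinsics']; d=f['range_z']; v,u=np.mgrid[0:480,0:640]
    c=np.stack([(u-K[0,2])/K[0,0]*d,(v-K[1,2])/K[1,1]*d,d],-1); P=(c-f['t'])@f['R']; P[d==0]=np.nan; return P
def proj(f,X):
    c=f['R']@np.array(X)+f['t']; p=f['intrinsics']@c; return p[:2]/p[2]
E
python3 - <<'E'
from h import *
print(get_obs(), bot.tcp_to_tips)
for n in ['scene','top','wrist']:
    f=grab_frame(n); save(f,n+'0.png'); np.savez(n+'0.npz',**f); print(n,(-f['R'].T@f['t']).round(3),f['intrinsics'][0,0])
E
```

```text
pics
{'clock': 0.0, 'joint_pos': array([-1.43181482e+00,  2.59373222e-01,  1.53605003e+00,  2.31458770e-06,
        1.34803622e+00, -2.02800849e-01]), 'qvel': array([ 0.00095507, -0.00091504,  0.00013727,  0.00023601,  0.00075357,
       -0.00118301]), 'joint_torque': array([-5.72538611e-04, -4.37309253e+01, -2.83996582e+01,  7.19598401e-02,
        4.16456466e-02, -1.23661325e-04]), 'tool_pos': array([ 0.18428335, -0.51760063,  0.20331476]), 'tool_rot': array([-9.32894649e-04,  9.85433218e-01,  1.70060287e-01,  3.09075031e-05]), 'ft_force': array([-0.24477948, -0.70839176, -0.18279246]), 'moment': array([-0.0252979 ,  0.04807081, -0.01915198]), 'width': 1.0028071310627795} 0.019
scene [ 1.472 -0.05   0.959] 533.2323053494249
top [0.425 0.068 1.201] 512.7863550356692
wrist [ 0.263 -0.49   0.383] 413.5376425576335
```

View pics/scene0.png

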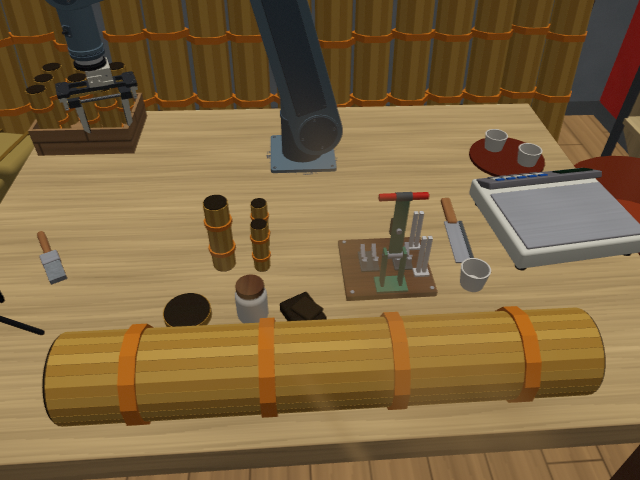

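View pics/top0.png

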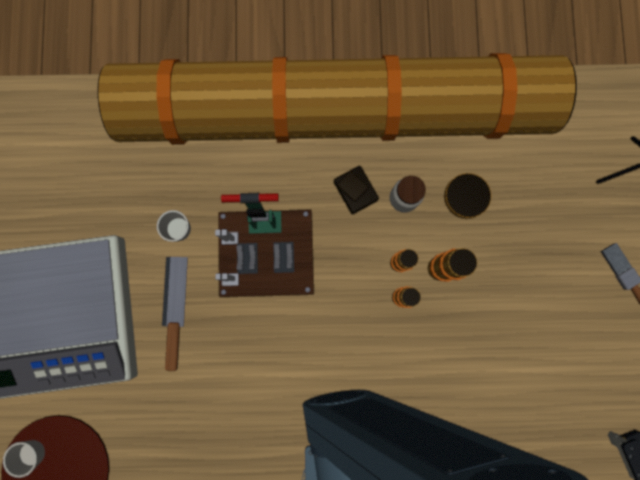

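```bash
python3 - <<'E'
from h import *
a=cv2.imread('pics/scene0.png')[180:320,170:450]; cv2.imwrite('pics/sc_crop.png',cv2.resize(a,None,fx=2.8,fy=2.8,interpolation=cv2.INTER_CUBIC))
a=cv2.imread('pics/top0.png')[180:310,200:500]; cv2.imwrite('pics/top_crop.png',cv2.resize(a,None,fx=2.6,fy=2.6,interpolation=cv2.INTER_CUBIC))
f=dict(np.load('top0.npz')); 
for u,v in [(462,262),(406,258),(408,296),(247,258),(283,258),(225,216),(307,214),(222,292),(308,292),(250,198),(224,198),(276,198),(350,95)]: print(u,v,pt(f,u,v).round(3))
f=dict(np.load('scene0.npz')); print()
for u,v in [(216,202),(259,203),(260,223)]: print(u,v,pt(f,u,v).round(3))
E
```

```text
462 262 [ 0.496 -0.218  0.198]
406 258 [ 0.51  -0.119  0.14 ]
408 296 [ 0.432 -0.119  0.144]
247 258 [0.527 0.228 0.019]
283 258 [0.525 0.144 0.021]
225 216 [0.626 0.279 0.017]
307 214 [0.627 0.087 0.023]
222 292 [0.449 0.285 0.019]
308 292 [0.446 0.088 0.022]
250 198 [0.61  0.184 0.299]
224 198 [0.611 0.231 0.297]
276 198 [0.61  0.138 0.298]
350 95 [ 0.851 -0.009  0.173]

216 202 [ 0.5   -0.216  0.201]
259 203 [ 0.433 -0.123  0.142]
260 223 [ 0.508 -0.12   0.141]
```

View pics/sc_crop.png

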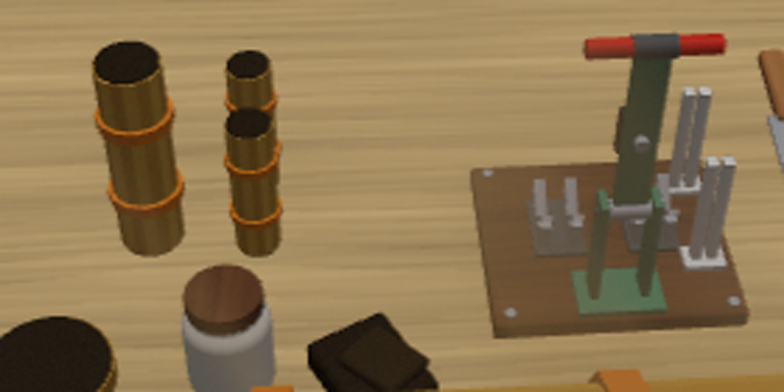

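View pics/top_crop.png

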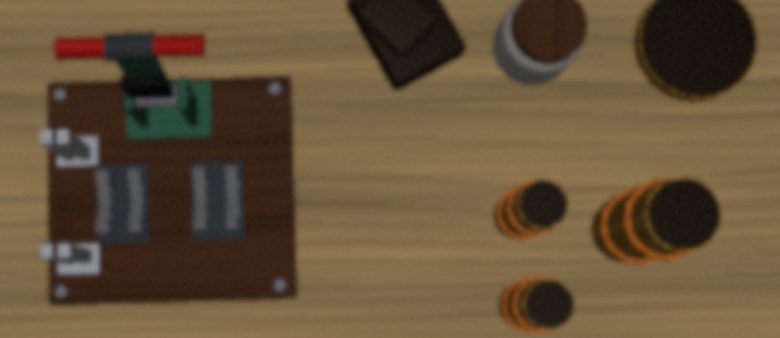

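```bash
python3 - <<'E'
from h import *
print([ (a,getattr(bot,a)) for a in dir(bot) if not a.startswith('__')])
f=dict(np.load('top0.npz')); P=cloud(f)
def circ(x,y):
    A=np.c_[2*x,2*y,np.ones_like(x)]; s=np.linalg.lstsq(A,x*x+y*y,rcond=None)[0]; return s[:2],np.sqrt(s[2]+s[:2]@s[:2])
for (u0,u1,v0,v1),zl in [((425,490,240,290),.185),((385,425,240,275),.125),((385,425,280,310),.125)]:
    Q=P[v0:v1,u0:u1].reshape(-1,3); Q=Q[Q[:,2]>zl]; Q=Q[np.isfinite(Q[:,0])]
    h=cv2.convexHull((Q[:,:2]*1e4).astype(np.float32))[:,0]/1e4
    print('mean',Q.mean(0).round(4),len(Q),cv2.minEnclosingCircle((Q[:,:2]).astype(np.float32)), np.median(Q[:,2]))
# board
Q=P[190:310,200:330].reshape(-1,3); Q=Q[(Q[:,2]>.008)&(Q[:,2]<.03)]
r=cv2.minAreaRect((Q[:,:2]*1000).astype(np.float32)); print('board',r)
# saddles
for b in [(232,262),(270,296)]:
    Q=P[235:280,b[0]:b[1]].reshape(-1,3); Q=Q[(Q[:,2]>.035)&(Q[:,2]<.075)]; print('saddle',Q.mean(0).round(4),len(Q),Q.min(0).round(3),Q.max(0).round(3))
print(np.round(P[240:278:2,236:260:2,2],3))
# bar
Q=P[188:208,215:285].reshape(-1,3); Q=Q[Q[:,2]>.27]; print('bar',Q.mean(0),Q.min(0),Q.max(0))
E
```

```text
[('PlanningError', <class 'plant.PlanningError'>), ('tcp_to_tips', 0.019)]
mean [ 0.4953 -0.2169  0.199 ] 707 ((0.4965607225894928, -0.21885456144809723), 0.02963365986943245) 0.1994457385844906
mean [ 0.5094 -0.1223  0.1411] 321 ((0.5099751353263855, -0.12360260635614395), 0.020717522129416466) 0.14155570333676457
mean [ 0.4305 -0.1238  0.141 ] 331 ((0.4304567873477936, -0.12529583275318146), 0.02083834446966648) 0.14156189585712217
board ((562.5062255859375, 186.32064819335938), (246.84805297851562, 221.25320434570312), 0.6115951538085938)
saddle [0.527  0.2297 0.048 ] 273 [0.477 0.208 0.035] [0.578 0.258 0.068]
saddle [0.5282 0.1428 0.0481] 225 [0.501 0.124 0.035] [0.554 0.163 0.063]
[[0.026 0.019 0.019 0.024 0.021 0.018 0.015 0.02  0.02  0.019 0.02  0.016]
 [0.022 0.018 0.018 0.017 0.019 0.023 0.022 0.017 0.015 0.022 0.019 0.017]
 [0.019 0.019 0.021 0.026 0.02  0.02  0.022 0.019 0.019 0.021 0.018 0.019]
 [0.017 0.063 0.055 0.025 0.025 0.024 0.023 0.06  0.055 0.043 0.019 0.018]
 [0.018 0.054 0.054 0.036 0.023 0.02  0.019 0.049 0.054 0.038 0.023 0.023]
 [0.019 0.05  0.052 0.04  0.0
[... 430 characters left out ...]
.043 0.048 0.041 0.016 0.019 0.026 0.047 0.049 0.045 0.019 0.022]
 [0.018 0.05  0.053 0.04  0.021 0.021 0.019 0.053 0.051 0.047 0.022 0.018]
 [0.015 0.055 0.057 0.038 0.018 0.019 0.022 0.058 0.062 0.043 0.022 0.018]
 [0.015 0.057 0.058 0.041 0.021 0.023 0.023 0.057 0.054 0.046 0.02  0.022]
 [0.019 0.023 0.022 0.019 0.02  0.024 0.019 0.021 0.023 0.022 0.019 0.015]
 [0.017 0.018 0.019 0.024 0.021 0.023 0.023 0.019 0.019 0.02  0.023 0.018]
 [0.025 0.016 0.018 0.021 0.017 0.017 0.019 0.021 0.018 0.016 0.016 0.017]
 [0.026 0.015 0.021 0.022 0.019 0.019 0.018 0.019 0.018 0.016 0.016 0.02 ]]
bar [0.61177202 0.18539612 0.29551877] [0.60302693 0.13435576 0.28578962] [0.62138482 0.23791131 0.30199656]
```

Call:
servo_tool:
  steps:
    - [[3.6,1.6,2.5],[0,0,11.73],1]
    - [[3.6,1.6,2.5],[0,0,11.73],1]
    - [[3.6,1.6,2.5],[0,0,11.73],1]
    - [[3.6,1.6,2.5],[0,0,11.73],1]
    - [[3.6,1.6,2.5],[0,0,11.73],1]
    - [[3.6,1.6,2.5],[0,0,11.73],1]
    - [[3.6,1.6,2.5],[0,0,11.73],1]
    - [[3.6,1.6,2.5],[0,0,11.73],1]

```text
clock: 1.15
tool_pos: [0.4004, -0.4215, 0.3531]
tool_rot: [-0.001, 0.708, 0.707, -0.0]
ft_force: [-0.3, -0.1, 0.0]
width: 1.0
```

```bash
cat > st.py <<'E'
from h import *
from scipy.spatial.transform import Rotation as R
import json
o=get_obs(); q=o['tool_rot']; M=R.from_quat([q[1],q[2],q[3],q[0]]).as_matrix()
print('t',o['clock'],'q',o['joint_pos'].round(3),'p',o['tool_pos'].round(4),'w',round(float(o['width']),3),'F',o['ft_force'].round(1),'M',o['moment'].round(2)); print('x',M[:,0].round(3),'y',M[:,1].round(3),'z',M[:,2].round(3))
open('log.jsonl','a').write(json.dumps([o['joint_pos'].tolist(),o['tool_pos'].tolist(),q.tolist()])+'\n')
E
python3 st.py
```

```text
t 1.15 q [-1.002e+00  2.680e-01  1.169e+00 -1.000e-03  1.707e+00 -1.001e+00] p [ 0.4004 -0.4215  0.3531] w 1.0 F [-0.3 -0.1  0. ] M [-0.01 -0.08 -0.04]
x [0.001 1.    0.001] y [ 1.    -0.001 -0.002] z [-0.002  0.001 -1.   ]
```

Call:
servo_tool:
  steps:
    - [[0,0,0],[7.5,0,0],1]
    - [[0,0,0],[7.5,0,0],1]
    - [[0,0,0],[7.5,0,0],1]
    - [[0,0,0],[7.5,0,0],1]
    - [[0,0,0],[7.5,0,0],1]
    - [[0,0,0],[7.5,0,0],1]

```text
clock: 1.9
tool_pos: [0.4004, -0.4219, 0.3523]
tool_rot: [-0.272, 0.654, 0.653, 0.27]
ft_force: [-0.1, 0.1, 0.3]
width: 0.998
```

```bash
python3 st.py
```

```text
t 1.9 q [-1.184  0.743  0.671  0.418  2.43  -0.963] p [ 0.4004 -0.4219  0.3523] w 0.998 F [-0.1  0.1  0.3] M [-0.34 -0.06 -0.01]
x [0.003 0.707 0.707] y [ 1.    -0.001 -0.003] z [-0.002  0.707 -0.707]
```

```bash
cat > kin.py <<'E'
import numpy as np, json
from scipy.optimize import least_squares
from scipy.spatial.transform import Rotation as R
def Ro(a,t): return R.from_euler(a,t).as_matrix()
lo=np.array([-3.14,-.91,.19,-1.22,.22,-3.12]); hi=np.array([3.14,2.08,2.58,4.36,2.71,3.12])
def fk(q,k):
    h,d,a,L1,e,L2,L3,d2,w=k
    A=Ro('z',q[0]); p=np.array([0,0,h])+A@[a,d,0]
    A=A@Ro('y',q[1]); p=p+A@[0,0,L1]
    A=A@Ro('y',q[2]); p=p+A@[e,d2,L2]
    A=A@Ro('z',q[3])@Ro('y',q[4]); 
    A=A@Ro('z',q[5]); 
    return p+A@[0,0,L3]+Ro('z',0)@[0,0,0],A
def fit():
    D=[json.loads(l) for l in open('log.jsonl')]
    s0=json.loads('[[-1.43181482,0.259373222,1.53605003,0,1.34803622,-0.202800849],[0.18428335,-0.51760063,0.20331476],[0,0.985433218,0.170060287,0]]')
    D=[s0]+D
    def res(k):
        k=np.r_[k,0,0]
        return np.concatenate([fk(q,k)[0]-p for q,p,_ in D])
    s=least_squares(res,[.3,-.1,0,.4,0,.4,.2]); 
    k=np.r_[s.x,0,0]
    return k,D,s
if __name__=='__main__':
    k,D,s=fit(); print(k.round(4),np.abs(s.fun).max())
    for q,p,qq in D:
        A=fk(q,k)[1]; M=R.from_quat([qq[1],qq[2],qq[3],qq[0]]).as_matrix(); print((A.T@M).round(2).tolist())
    np.save('k.npy',k)
E
python3 kin.py
```

```text
[0.2217 0.1108 0.     0.5344 0.0602 0.4259 0.3814 0.     0.    ] 4.352278782093766e-07
[[-0.0, -1.0, -0.0], [1.0, -0.0, -0.0], [0.0, -0.0, 1.0]]
[[0.0, -1.0, -0.0], [1.0, 0.0, 0.0], [-0.0, -0.0, 1.0]]
[[0.0, -1.0, -0.0], [1.0, 0.0, -0.0], [0.0, -0.0, 1.0]]
```

```bash
cat >> kin.py <<'E'
def ik(p,M,k,q0):
    A=M@Ro('z',-np.pi/2)
    def res(q):
        pp,B=fk(q,k); return np.r_[(pp-p)*5,(B-A).ravel()]
    s=least_squares(res,np.clip(q0,lo+1e-3,hi-1e-3),bounds=(lo,hi)); return s.x,np.abs(s.fun).max()
def tool(phi,tilt,roll0=0):
    # tool z: horizontal heading phi at tilt=90deg, down at 0; jaws y horizontal perp to phi; x on upper side
    hd=np.array([np.cos(phi),np.sin(phi),0]); z=np.sin(tilt)*hd+np.array([0,0,-np.cos(tilt)]); 
    y=np.array([np.sin(phi),-np.cos(phi),0]); x=np.cross(y,z); return np.c_[x,y,z]
E
python3 - <<'E'
from kin import *
k=np.load('k.npy'); q0=np.array([-1.184,.743,.671,.418,2.43,-.963])
d=np.deg2rad
for phi in (60,75,90,105,120):
  for p in ([.496,-.218,.1],[.49,-.30,.13]):
    q=q0
    for t in (45,60,75,90):
        q,e=ik(np.array(p),tool(d(phi),d(t)),k,q)
        print(phi,p,t,q.round(2),round(e,4))
E
```

```text
60 [0.496, -0.218, 0.1] 45 [-1.09  0.53  1.71  0.65  1.43 -0.84] 0.0
60 [0.496, -0.218, 0.1] 60 [-1.17  0.68  1.68  0.76  1.58 -0.98] 0.0
60 [0.496, -0.218, 0.1] 75 [-1.22  0.85  1.64  0.85  1.74 -1.08] 0.0
60 [0.496, -0.218, 0.1] 90 [-1.24  1.03  1.59  0.92  1.91 -1.16] 0.0
60 [0.49, -0.3, 0.13] 45 [-1.16  0.58  1.52  0.61  1.57 -0.8 ] 0.0
60 [0.49, -0.3, 0.13] 60 [-1.23  0.72  1.48  0.73  1.73 -0.9 ] 0.0
60 [0.49, -0.3, 0.13] 75 [-1.27  0.88  1.44  0.84  1.88 -0.97] 0.0
60 [0.49, -0.3, 0.13] 90 [-1.29  1.04  1.4   0.94  2.03 -1.02] 0.0
75 [0.496, -0.218, 0.1] 45 [-1.02  0.62  1.54  0.54  1.58 -0.92] 0.0
75 [0.496, -0.218, 0.1] 60 [-1.08  0.77  1.48  0.64  1.75 -1.  ] 0.0
75 [0.496, -0.218, 0.1] 75 [-1.12  0.93  1.41  0.74  1.92 -1.05] 0.0
75 [0.496, -0.218, 0.1] 90 [-1.13  1.09  1.36  0.83  2.08 -1.08] 0.0
75 [0.49, -0.3, 0.13] 45 [-1.09  0.68  1.34  0.51  1.73 -0.9 ] 0.0
75 [0.49, -0.3, 0.13] 60 [-1.14  0.82  1.27  0.62  1.91 -0.95] 0.0
75 [0.49, -0.3, 0.13] 75 [-1.17  0.98  1.2   0.74  2.07 -0.96] 0.0
75 [0.49, -0.3, 0.13] 90 [-1.18  1.12  1.15  0.86  2.22 -0.96] 0.0
90 [0.496, -
[... 938 characters left out ...]
1.13] 0.0
105 [0.49, -0.3, 0.13] 75 [-0.97  1.17  0.75  0.53  2.45 -1.06] 0.0
105 [0.49, -0.3, 0.13] 90 [-0.97  1.32  0.66  0.72  2.62 -0.92] 0.0
120 [0.496, -0.218, 0.1] 45 [-0.76  0.83  1.12  0.21  1.95 -1.29] 0.0
120 [0.496, -0.218, 0.1] 60 [-0.79  1.01  0.95  0.28  2.2  -1.27] 0.0
120 [0.496, -0.218, 0.1] 75 [-0.8   1.18  0.81  0.37  2.42 -1.22] 0.0
120 [0.496, -0.218, 0.1] 90 [-0.8   1.33  0.71  0.51  2.61 -1.12] 0.0
120 [0.49, -0.3, 0.13] 45 [-0.84  0.89  0.92  0.17  2.1  -1.34] 0.0
120 [0.49, -0.3, 0.13] 60 [-0.86  1.08  0.72  0.24  2.37 -1.3 ] 0.0
120 [0.49, -0.3, 0.13] 75 [-0.86  1.26  0.55  0.36  2.61 -1.21] 0.0
120 [0.49, -0.3, 0.13] 90 [-0.88  1.34  0.57  0.51  2.71 -1.1 ] 0.0581
```

```bash
python3 - <<'E'
from h import *
f=dict(np.load('scene0.npz'))
for u,v in [(90,140),(140,100),(145,125),(40,140),(52,265),(43,240),(8,295),(40,330),(187,315)]: print(u,v,pt(f,u,v).round(3))
from kin import *
k=np.load('k.npy'); q=np.array([-1.0,1.02,1.19,.63,2.1,-1.06]); d=np.deg2rad
for p,t in [([.496,-.218,.1],75),([.49,-.25,.15],75),([.485,-.29,.15],45),([.48,-.3,.14],15),([.48,-.3,.14],-15),([.48,-.3,.032],-15),([.48,-.3,.032],0)]:
    q,e=ik(np.array(p),tool(d(90),d(t)),k,q); print(p,t,q.round(2),round(e,5))
p=[.528,.186,.2]
for r in (0,180):
  M=tool(d(90),0)@Ro('z',d(r)); 
  q2,e=ik(np.array(p),M,k,np.array([.1,.5,1.5,0,1.4,.1 if r==0 else 3.0-.1])); print(r,q2.round(2),e)
E
```

```text
90 140 [-0.031 -0.666  0.051]
140 100 [-0.239 -0.543  0.076]
145 125 [-0.208 -0.537 -0.002]
40 140 [-0.033 -0.817  0.054]
52 265 [ 0.492 -0.639  0.016]
43 240 [ 0.399 -0.688  0.018]
8 295 [ 0.571 -0.722 -0.001]
40 330 [ 0.694 -0.606  0.014]
187 315 [ 0.681 -0.287  0.025]
[0.496, -0.218, 0.1] 75 [-1.01  1.02  1.19  0.63  2.1  -1.06] 0.0
[0.49, -0.25, 0.15] 75 [-1.04  0.98  1.12  0.65  2.2  -1.  ] 0.0
[0.485, -0.29, 0.15] 45 [-1.01  0.72  1.2   0.41  1.89 -1.01] 0.0
[0.48, -0.3, 0.14] 15 [-0.87  0.45  1.46  0.17  1.44 -0.91] 0.0
[0.48, -0.3, 0.14] -15 [-0.61  0.27  1.72 -0.25  1.01 -0.49] 0.0
[0.48, -0.3, 0.032] -15 [-0.61  0.41  1.83 -0.31  0.77 -0.4 ] 0.0
[0.48, -0.3, 0.032] 0 [-0.76  0.46  1.71 -0.    0.98 -0.76] 0.0
0 [ 0.14  0.28  1.52 -0.    1.34  0.14] 1.6653345369377348e-15
180 [0.07 0.26 1.55 0.07 1.33 3.12] 0.07387156955269548
```

Call:
servo_tool:
  steps:
    - [[1.6,1.0,-1.0],[5,0,0],1]
    - [[1.6,1.5,-2.0],[5,0,0],1]
    - [[1.6,1.5,-3.0],[5,0,0],1]
    - [[1.6,1.5,-3.7],[5,0,0],1]
    - [[1.6,1.5,-3.7],[5,0,0],1]
    - [[1.6,1.5,-3.7],[5,0,0],1]
    - [[1.6,1.5,-3.7],[5,0,0],1]

```text
clock: 2.78
tool_pos: [0.497, -0.3331, 0.1341]
tool_rot: [-0.429, 0.562, 0.563, 0.428]
ft_force: [0.2, -0.1, -0.3]
width: 1.0
```

```bash
python3 st.py; python3 - <<'E'
from h import *
f=grab_frame('wrist'); save(f,'w1.png'); np.savez('w1.npz',**f)
E
```

```text
t 2.775 q [-1.083  1.122  0.84   0.669  2.327 -0.935] p [ 0.497  -0.3331  0.1341] w 1.0 F [ 0.2 -0.1 -0.3] M [-0.45 -0.08 -0.04]
x [-0.001  0.265  0.964] y [1.    0.001 0.   ] z [-0.001  0.964 -0.265]
```

View pics/w1.png

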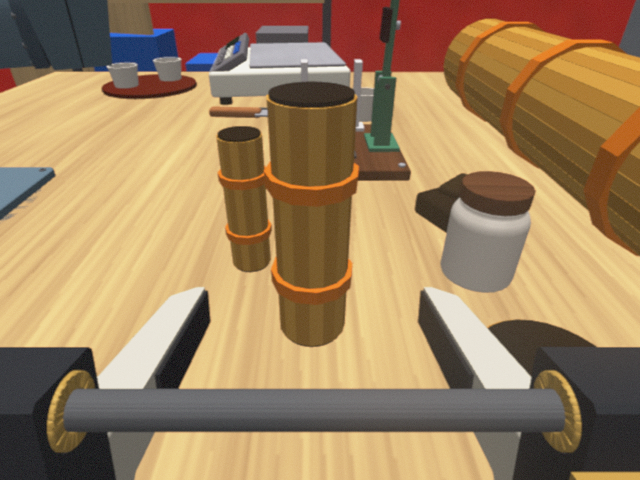

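```bash
python3 - <<'E'
from h import *
f=dict(np.load('w1.npz')); P=cloud(f)
Q=P[80:345,262:362].reshape(-1,3); Q=Q[(Q[:,1]>-.3)&(Q[:,1]<-.17)&(Q[:,2]>.01)]
for a,b in [(.02,.05),(.07,.13),(.15,.18)]:
    S=Q[(Q[:,2]>a)&(Q[:,2]<b)]
    from scipy.optimize import least_squares
    s=least_squares(lambda c:np.hypot(S[:,0]-c[0],S[:,1]-c[1])-.028,[.496,-.218],loss='soft_l1',f_scale=.003); print(a,b,len(S),s.x.round(4),S[:,0].min().round(3),S[:,0].max().round(3))
E
```

```text
0.02 0.05 1629 [ 0.4938 -0.2189] 0.466 0.522
0.07 0.13 5227 [ 0.4939 -0.2188] 0.465 0.523
0.15 0.18 3835 [ 0.4939 -0.2187] 0.465 0.523
```

Call:
servo_tool:
  steps:
    - [[-0.04,0.6,-0.3],[0,0,0],1]
    - [[-0.04,1.2,-0.45],[0,0,0],1]
    - [[-0.04,1.7,-0.5],[0,0,0],1]
    - [[-0.04,1.92,-0.5],[0,0,0],1]
    - [[-0.04,1.92,-0.5],[0,0,0],1]
    - [[-0.04,1.92,-0.5],[0,0,0],1]

```text
clock: 3.58
tool_pos: [0.4947, -0.2196, 0.1045]
tool_rot: [-0.427, 0.563, 0.563, 0.428]
ft_force: [-0.9, -0.2, -0.4]
width: 1.001
```

```bash
python3 st.py; python3 - <<'E'
from h import *
f=grab_frame('wrist'); save(f,'w2.png'); np.savez('w2.npz',**f)
E
```

```text
t 3.575 q [-1.016  1.008  1.197  0.628  2.096 -1.059] p [ 0.4947 -0.2196  0.1045] w 1.001 F [-0.9 -0.2 -0.4] M [-0.48 -0.14 -0.03]
x [-0.002  0.267  0.964] y [ 1.    -0.     0.002] z [ 0.001  0.964 -0.267]
```

View pics/w2.png

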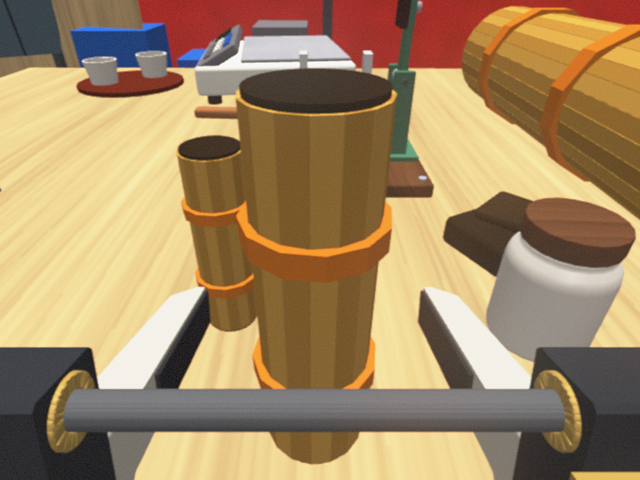

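Call:
servo_tool:
  steps:
    - [[0,0,0],[0,0,0],0.3]
    - [[0,0,0],[0,0,0],0.3]
    - [[0,0,0],[0,0,0],0.22]
    - [[0,0,0],[0,0,0],0.2]
    - [[0,0,0],[0,0,0],-1]
    - [[0,0,0],[0,0,0],-1]
    - [[0,0,0],[0,0,0],-1]

```text
clock: 4.5
tool_pos: [0.4948, -0.2194, 0.1042]
tool_rot: [-0.428, 0.562, 0.563, 0.429]
ft_force: [1.2, 0.7, -0.8]
width: 0.489
```

```bash
python3 st.py
```

```text
t 4.5 q [-1.016  1.008  1.197  0.628  2.096 -1.059] p [ 0.4948 -0.2194  0.1042] w 0.489 F [ 1.2  0.7 -0.8] M [-0.42 -0.29 -0.23]
x [-0.002  0.267  0.964] y [ 1.    -0.     0.002] z [ 0.001  0.964 -0.267]
```

```bash
python3 - <<'E'
from h import *
f=grab_frame('wrist'); save(f,'w3.png'); np.savez('w3.npz',**f)
f=grab_frame('scene'); a=f['img'][170:330,120:360]; cv2.imwrite('pics/s3.png',cv2.cvtColor(cv2.resize(a,None,fx=3,fy=3),cv2.COLOR_RGB2BGR)); np.savez('s3.npz',**f)
print(get_obs()['width'])
E
```

```text
0.4904119191643015
```

View pics/w3.png

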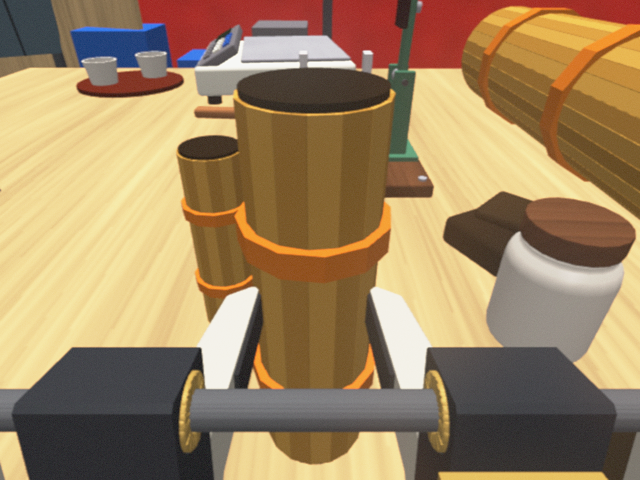

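View pics/s3.png

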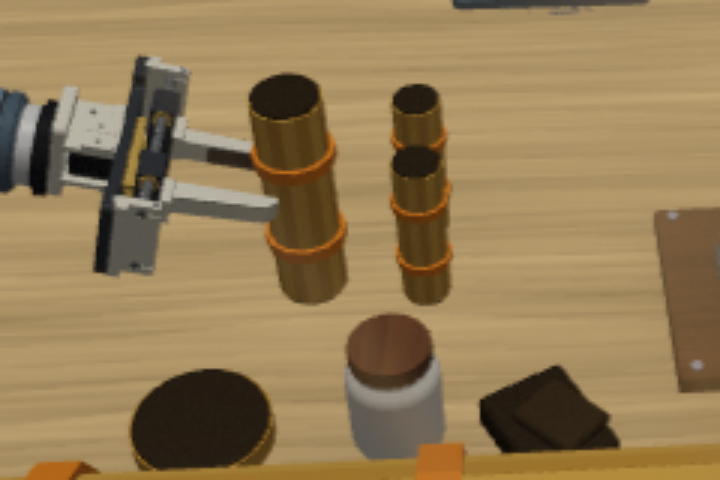

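```bash
python3 - <<'E'
from h import *
from scipy.optimize import least_squares
f=dict(np.load('s3.npz'))
for u,v in [(211,239),(205,239),(195,236),(180,232),(200,221),(215,200),(216,206)]: print(u,v,pt(f,u,v).round(4))
P=cloud(f); Q=P[195:275,195:245].reshape(-1,3); Q=Q[(Q[:,2]>.01)&(Q[:,0]>.44)&(Q[:,0]<.56)]
for a,b in [(.01,.05),(.155,.19)]:
    S=Q[(Q[:,2]>a)&(Q[:,2]<b)&(Q[:,1]>-.26)]; s=least_squares(lambda c:np.hypot(S[:,0]-c[0],S[:,1]-c[1])-.028,[.496,-.218],loss='soft_l1',f_scale=.003); print('scene',a,b,len(S),s.x.round(4))
T=Q[Q[:,2]>.195]; print('scene top',T.mean(0),T.min(0),T.max(0))
f=dict(np.load('w3.npz')); P=cloud(f); Q=P[60:460,230:400].reshape(-1,3); Q=Q[(Q[:,1]>-.3)&(Q[:,1]<-.17)&(Q[:,2]>.01)]
for a,b in [(.02,.05),(.07,.13),(.15,.18)]:
    S=Q[(Q[:,2]>a)&(Q[:,2]<b)]; s=least_squares(lambda c:np.hypot(S[:,0]-c[0],S[:,1]-c[1])-.028,[.496,-.218],loss='soft_l1',f_scale=.003); print('wrist',a,b,len(S),s.x.round(4))
for u,v in [(255,295),(388,300),(378,320)]: print(u,v,pt(f,u,v).round(4))
E
```

```text
211 239 [ 0.5244 -0.2362  0.1112]
205 239 [ 0.5305 -0.2487  0.1174]
195 236 [ 0.5319 -0.2699  0.1291]
180 232 [ 0.5276 -0.303   0.1393]
200 221 [ 0.4701 -0.2655  0.1222]
215 200 [ 0.4901 -0.2187  0.1999]
216 206 [ 0.5128 -0.2146  0.2003]
scene 0.01 0.05 248 [ 0.4951 -0.2191]
scene 0.155 0.19 303 [ 0.4948 -0.2193]
scene top [ 0.49775047 -0.219094    0.19910891] [ 0.46779675 -0.24568343  0.19502116] [ 0.52784009 -0.19147391  0.20297982]
wrist 0.02 0.05 730 [ 0.494  -0.2189]
wrist 0.07 0.13 15687 [ 0.4939 -0.2208]
wrist 0.15 0.18 10711 [ 0.4936 -0.2192]
255 295 [ 0.4694 -0.2392  0.1187]
388 300 [ 0.5242 -0.2431  0.1195]
378 320 [ 0.5181 -0.2573  0.1222]
```

```bash
python3 - <<'E'
from h import *
for n,tcp in [('w1',(.497,-.3331,.1341)),('w2',(.4947,-.2196,.1045)),('w3',(.4948,-.2194,.1042))]:
    f=dict(np.load(n+'.npz')); t=np.array(tcp); z=np.array([0,.965,-.266])
    print(n,[proj(f,t+s*z).round(0).tolist() for s in (-.016,0,.019)], [ proj(f,t+s*z+np.array([.0465,0,0])).round(0).tolist() for s in (-.016,0,.019)])
f=dict(np.load('w1.npz'))
for u,v in [(200,296),(206,310),(190,300),(170,330),(428,296)]: print(u,v,pt(f,u,v).round(4), ((pt(f,u,v)-[.497,-.3331,.1341])@z).round(4))
E
```

```text
w1 [[316.0, 306.0], [316.0, 291.0], [316.0, 275.0]] [[422.0, 306.0], [413.0, 291.0], [405.0, 275.0]]
w2 [[316.0, 306.0], [316.0, 291.0], [316.0, 275.0]] [[422.0, 306.0], [413.0, 291.0], [405.0, 275.0]]
w3 [[316.0, 306.0], [316.0, 291.0], [316.0, 275.0]] [[422.0, 306.0], [413.0, 291.0], [405.0, 275.0]]
200 296 [ 0.448  -0.3516  0.1468] -0.0213
206 310 [ 0.4498 -0.3529  0.14  ] -0.0207
190 300 [ 0.4456 -0.3573  0.1495] -0.0274
170 330 [ 0.4454 -0.3803  0.1559] -0.0513
428 296 [ 0.544  -0.3525  0.1478] -0.0224
```

Call:
servo_tool:
  steps:
    - [[0,0,0],[0,0,0],0.3]
    - [[0,0,0],[0,0,0],1]
    - [[0,0,0],[0,0,0],1]
    - [[0,0,0],[0,0,0],1]
    - [[0,0.3,-0.08],[0,0,0],1]
    - [[0,0.62,-0.15],[0,0,0],1]
    - [[0,0.62,-0.15],[0,0,0],1]
    - [[0,0.62,-0.15],[0,0,0],1]

```text
clock: 5.6
tool_pos: [0.4949, -0.1828, 0.0954]
tool_rot: [-0.427, 0.563, 0.563, 0.429]
ft_force: [0.7, 0.2, -0.6]
width: 1.0
```

```bash
python3 st.py; python3 - <<'E'
from h import *
f=grab_frame('wrist'); save(f,'w4.png'); np.savez('w4.npz',**f)
E
```

```text
t 5.6 q [-0.989  0.983  1.288  0.633  2.029 -1.085] p [ 0.4949 -0.1828  0.0954] w 1.0 F [ 0.7  0.2 -0.6] M [-0.46 -0.11  0.03]
x [-0.002  0.268  0.964] y [ 1.    -0.     0.002] z [ 0.001  0.964 -0.268]
```

View pics/w4.png

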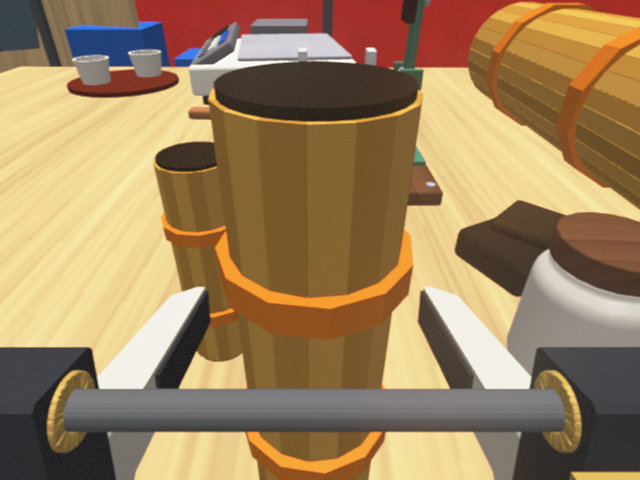

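Call:
servo_tool:
  steps:
    - [[0,0,0],[0,0,0],0.3]
    - [[0,0,0],[0,0,0],0.3]
    - [[0,0,0],[0,0,0],0.22]
    - [[0,0,0],[0,0,0],0.15]
    - [[0,0,0],[0,0,0],-1]
    - [[0,0,0],[0,0,0],-1]

```text
clock: 6.4
tool_pos: [0.4951, -0.183, 0.0953]
tool_rot: [-0.427, 0.563, 0.563, 0.429]
ft_force: [0.3, -0.6, -0.1]
width: 0.596
```

```bash
python3 st.py
```

```text
t 6.4 q [-0.989  0.983  1.288  0.633  2.029 -1.085] p [ 0.4951 -0.183   0.0953] w 0.596 F [ 0.3 -0.6 -0.1] M [-0.44 -0.09 -0.16]
x [-0.002  0.268  0.963] y [ 1.    -0.001  0.003] z [ 0.001  0.963 -0.268]
```

Call:
servo_tool:
  steps:
    - [[0,0,0.2],[0,0,0],-1]
    - [[0,0,0.5],[0,0,0],-1]
    - [[0,-0.2,0.8],[0,0,0],-1]
    - [[0,-0.5,0.92],[0,0,0],-1]
    - [[0,-0.5,0.92],[0,0,0],-1]

```text
clock: 7.02
tool_pos: [0.4952, -0.2143, 0.1515]
tool_rot: [-0.425, 0.563, 0.564, 0.429]
ft_force: [-0.1, 0.5, -3.9]
width: 0.592
```

```bash
python3 st.py; python3 - <<'E'
from h import *
f=grab_frame('wrist'); save(f,'w5.png')
from scipy.spatial.transform import Rotation as R
o=get_obs(); q=o['tool_rot']; M=R.from_quat([q[1],q[2],q[3],q[0]]).as_matrix(); p=o['tool_pos']
G0=p-.0365*M[:,2]; G1=np.array([.485,-.30,.16])
for i in range(1,11):
    s=i/10; r=R.from_rotvec([-np.deg2rad(9)*i,0,0]).as_matrix(); print(i,(((1-s)*G0+s*G1+.0365*(r@M[:,2])-p)/.06).round(2).tolist(), -1.5*i)
print(G0)
E
```

```text
t 7.025 q [-1.012  0.938  1.21   0.652  2.135 -1.019] p [ 0.4952 -0.2143  0.1515] w 0.592 F [-0.1  0.5 -3.9] M [-1.1  -0.11  0.02]
x [-0.004  0.271  0.963] y [ 1.    -0.002  0.004] z [ 0.003  0.963 -0.271]
1 [-0.02, -0.12, -0.09] -1.5
2 [-0.03, -0.25, -0.18] -3.0
3 [-0.05, -0.4, -0.25] -4.5
4 [-0.07, -0.55, -0.32] -6.0
5 [-0.08, -0.72, -0.37] -7.5
6 [-0.1, -0.89, -0.41] -9.0
7 [-0.12, -1.07, -0.44] -10.5
8 [-0.13, -1.25, -0.46] -12.0
9 [-0.15, -1.43, -0.45] -13.5
10 [-0.17, -1.61, -0.44] -15.0
[ 0.49500176 -0.24851255  0.16083525]
```

View pics/w5.png

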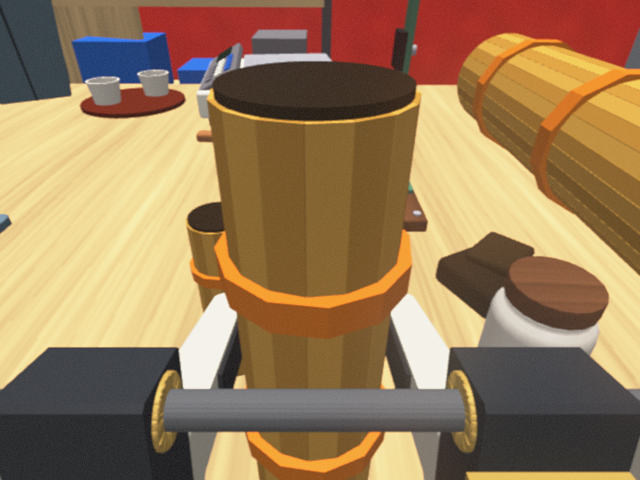

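Call:
servo_tool:
  steps:
    - [[-0.02,-0.12,-0.09],[-1.5,0,0],-1]
    - [[-0.03,-0.25,-0.18],[-3,0,0],-1]
    - [[-0.05,-0.4,-0.25],[-4.5,0,0],-1]
    - [[-0.07,-0.55,-0.32],[-6,0,0],-1]
    - [[-0.08,-0.72,-0.37],[-7.5,0,0],-1]
    - [[-0.1,-0.89,-0.41],[-9,0,0],-1]
    - [[-0.12,-1.07,-0.44],[-10.5,0,0],-1]
    - [[-0.13,-1.25,-0.46],[-12,0,0],-1]
    - [[-0.15,-1.43,-0.45],[-13.5,0,0],-1]
    - [[-0.17,-1.61,-0.44],[-15,0,0],-1]

```text
clock: 8.32
tool_pos: [0.4834, -0.3081, 0.1242]
tool_rot: [0.097, 0.699, 0.702, -0.097]
ft_force: [-1.5, -0.5, -4.9]
width: 0.594
```

Call:
servo_tool:
  steps:
    - [[0,0,0],[0,0,0],-1]
    - [[0,0,0],[0,0,0],-1]
    - [[0,0,0],[0,0,0],-1]

```text
clock: 8.7
tool_pos: [0.4833, -0.3087, 0.1241]
tool_rot: [0.096, 0.7, 0.701, -0.096]
ft_force: [0.9, 0.5, -3.9]
width: 0.596
```

```bash
python3 st.py; python3 - <<'E'
from h import *
f=grab_frame('wrist'); save(f,'w6.png')
f=grab_frame('scene'); save(f,'s6.png'); np.savez('s6.npz',**f)
f=grab_frame('top'); save(f,'t6.png'); np.savez('t6.npz',**f)
E
```

```text
t 8.7 q [-0.615  0.299  1.727 -0.269  0.973 -0.481] p [ 0.4833 -0.3087  0.1241] w 0.596 F [ 0.9  0.5 -3.9] M [ 0.27 -0.08  0.  ]
x [-0.002  0.963 -0.269] y [ 1.     0.002 -0.   ] z [ 0.    -0.269 -0.963]
```

View pics/s6.png

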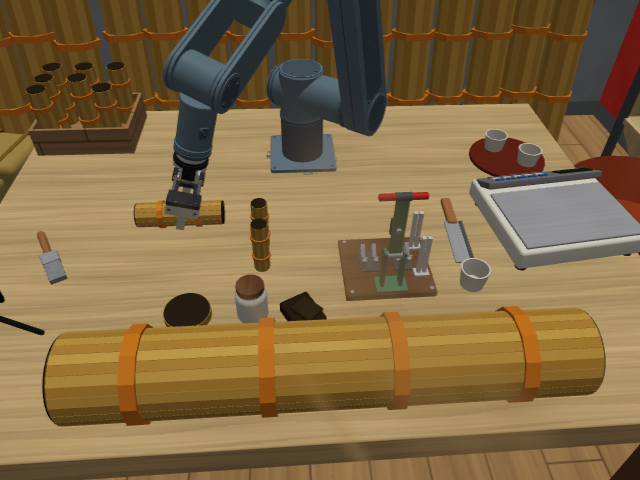

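View pics/w6.png

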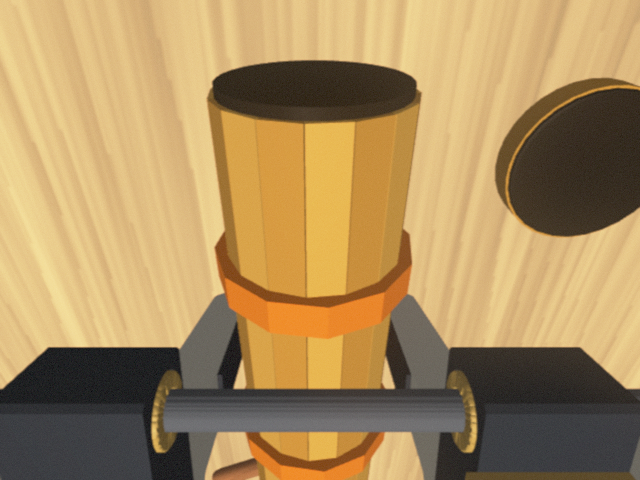

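Call:
servo_tool:
  steps:
    - [[0,0,-0.6],[0,0,0],-1]
    - [[0,0,-1.2],[0,0,0],-1]
    - [[0,0,-1.7],[0,0,0],-1]
    - [[0,0,-1.95],[0,0,0],-1]
    - [[0,0,-1.98],[0,0,0],-1]
    - [[0,0,-2.0],[0,0,0],-1]
    - [[0,0,-2.0],[0,0,0],-1]

```text
clock: 9.72
tool_pos: [0.4841, -0.3096, 0.0053]
tool_rot: [0.098, 0.7, 0.701, -0.096]
ft_force: [0.6, 0.5, -5.1]
width: 0.595
```

```bash
python3 st.py; python3 - <<'E'
from h import *
f=grab_frame('scene'); np.savez('s7.npz',**f); a=f['img'][160:260,110:250]; cv2.imwrite('pics/s7.png',cv2.cvtColor(cv2.resize(a,None,fx=5,fy=5),cv2.COLOR_RGB2BGR))
E
```

```text
t 9.725 q [-0.615  0.458  1.843 -0.346  0.708 -0.368] p [ 0.4841 -0.3096  0.0053] w 0.595 F [ 0.6  0.5 -5.1] M [ 0.32 -0.08 -0.03]
x [-0.001  0.962 -0.272] y [1.    0.002 0.002] z [ 0.002 -0.272 -0.962]
```

View pics/s7.png

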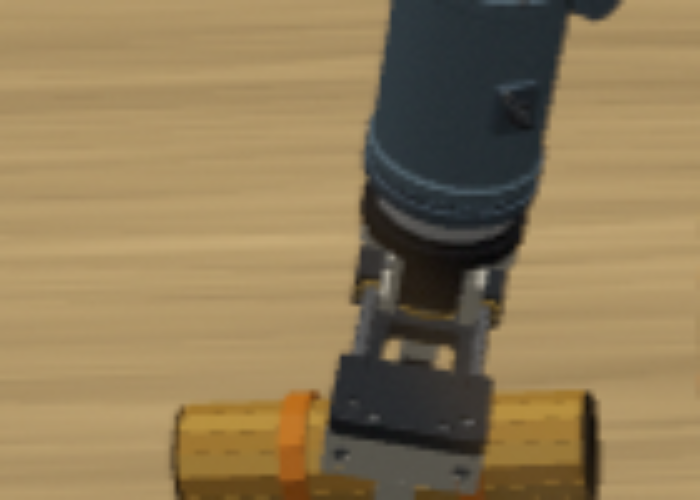

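Call:
servo_tool:
  steps:
    - [[0,0,-0.05],[0,0,0],-1]
    - [[0,0,-0.09],[0,0,0],-1]
    - [[0,0,-0.11],[0,0,0],-1]
    - [[0,0,-0.11],[0,0,0],-1]

```text
clock: 10.28
tool_pos: [0.4838, -0.3094, -0.0016]
tool_rot: [0.097, 0.7, 0.701, -0.096]
ft_force: [-0.4, 1.2, -3.7]
width: 0.6
```

```bash
python3 st.py
```

```text
t 10.275 q [-0.615  0.468  1.848 -0.352  0.694 -0.36 ] p [ 0.4838 -0.3094 -0.0016] w 0.6 F [-0.4  1.2 -3.7] M [ 0.32 -0.1   0.02]
x [-0.002  0.962 -0.271] y [1.    0.002 0.001] z [ 0.002 -0.271 -0.962]
```

Call:
servo_tool:
  steps:
    - [[0,0,-0.02],[0,0,0],-1]
    - [[0,0,-0.03],[0,0,0],-1]
    - [[0,0,-0.03],[0,0,0],-1]

```text
clock: 10.65
tool_pos: [0.4841, -0.3096, -0.0023]
tool_rot: [0.098, 0.7, 0.701, -0.097]
ft_force: [-1.5, 2.2, 5.4]
width: 0.595
```

```bash
python3 st.py
```

```text
t 10.65 q [-0.615  0.47   1.848 -0.354  0.691 -0.358] p [ 0.4841 -0.3096 -0.0023] w 0.595 F [-1.5  2.2  5.4] M [ 0.26  0.43 -0.16]
x [-0.002  0.962 -0.272] y [1.    0.002 0.002] z [ 0.002 -0.272 -0.962]
```

Call:
servo_tool:
  steps:
    - [[0,0,0],[0,0,0],0.3]
    - [[0,0,0],[0,0,0],0.6]
    - [[0,0,0],[0,0,0],1]
    - [[0,0,0],[0,0,0],1]
    - [[0,0,0],[0,0,0],1]

```text
clock: 11.28
tool_pos: [0.484, -0.3096, -0.0024]
tool_rot: [0.098, 0.7, 0.701, -0.097]
ft_force: [0.0, 0.3, -0.4]
width: 0.989
```

Call:
servo_tool:
  steps:
    - [[0,0,0.7],[0,0,0],1]
    - [[0,0,1.5],[0,0,0],1]
    - [[0,0.1,2.2],[1.4,0,0],1]
    - [[0,0.1,2.5],[2.63,0,0],1]
    - [[0,0.1,2.5],[2.63,0,0],1]
    - [[0,0.1,2.5],[2.63,0,0],1]

```text
clock: 12.02
tool_pos: [0.4829, -0.3028, 0.1459]
tool_rot: [-0.0, 0.707, 0.707, -0.0]
ft_force: [0.6, -0.3, -0.8]
width: 0.994
```

```bash
python3 st.py; python3 - <<'E'
from h import *
f=grab_frame('wrist'); save(f,'w8.png'); np.savez('w8.npz',**f)
f=grab_frame('scene'); save(f,'s8.png'); np.savez('s8.npz',**f)
f=grab_frame('top'); save(f,'t8.png'); np.savez('t8.npz',**f)
E
```

```text
t 12.025 q [-7.550e-01  3.390e-01  1.571e+00 -1.000e-03  1.232e+00 -7.560e-01] p [ 0.4829 -0.3028  0.1459] w 0.994 F [ 0.6 -0.3 -0.8] M [-0.03 -0.06  0.02]
x [-0.001  1.    -0.   ] y [ 1.     0.001 -0.001] z [-0.001 -0.    -1.   ]
```

View pics/w8.png

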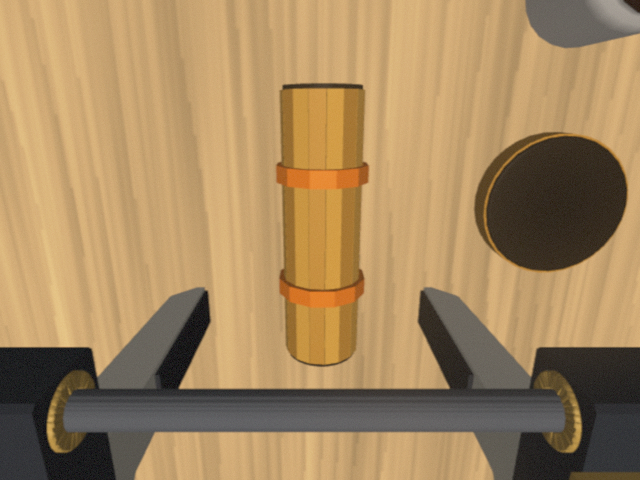

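View pics/t8.png

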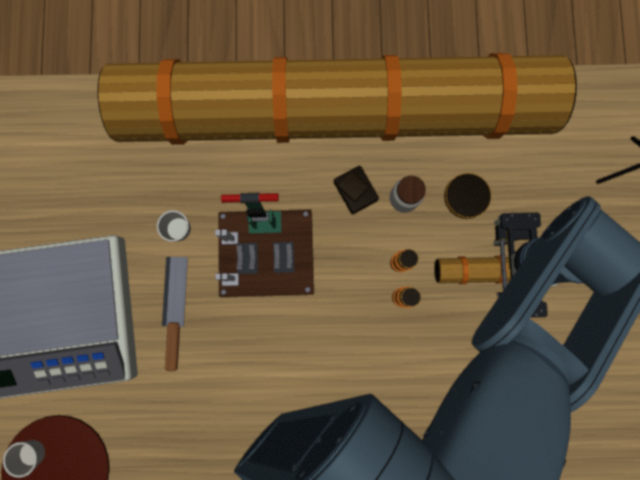

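```bash
cat > meas.py <<'E'
from h import *
import sys
def measlog(f,box=(60,380,240,400),zmin=.035,zmax=.08):
    P=cloud(f); u0=box[2];v0=box[0]
    im=f['img'].astype(int)
    S=P[box[0]:box[1],box[2]:box[3]]; I=im[box[0]:box[1],box[2]:box[3]]
    m=(S[...,2]>zmin)&(S[...,2]<zmax)
    hsv=cv2.cvtColor(f['img'],cv2.COLOR_RGB2HSV)[box[0]:box[1],box[2]:box[3]].astype(int)
    org=m&(hsv[...,0]<15)&(hsv[...,1]>180)&(hsv[...,2]>120)
    print('log pts',m.sum(),'y range',np.nanpercentile(S[m],[.5,99.5],axis=0).round(4).tolist())
    n,lab,st,c=cv2.connectedComponentsWithStats(org.astype(np.uint8))
    H=[]
    for i in range(1,n):
        if st[i,4]>150:
            Q=S[lab==i]; r=np.percentile(Q,[1,99],axis=0); H.append(Q.mean(0)); print('hoop n',st[i,4],'box',(st[i,:4]+[u0,v0,0,0]).tolist(),'mean',Q.mean(0).round(4),'mid',r.mean(0).round(4),'zmax',np.percentile(Q[:,2],98).round(4))
    return S,m
if __name__=='__main__':
    f=dict(np.load(sys.argv[1])); measlog(f)
E
python3 meas.py w8.npz
```

```text
log pts 21890 y range [[0.4582, -0.4029, 0.0366], [0.5171, -0.2054, 0.0642]]
hoop n 1557 box [277, 165, 91, 24] mean [ 0.4875 -0.2623  0.0579] mid [ 0.4878 -0.2625  0.0533] zmax 0.0644
hoop n 1315 box [280, 278, 84, 29] mean [ 0.4875 -0.3461  0.0584] mid [ 0.4876 -0.3464  0.0536] zmax 0.0644
```

Call:
servo_tool:
  steps:
    - [[0,0.2,1],[0,0,0],1]
    - [[-0.2,1.2,1.73],[0,0,0],1]
    - [[-0.38,6.4,1.73],[0,0,0],1]
    - [[-0.38,6.4,1.73],[0,0,0],1]
    - [[-0.38,6.4,1.73],[0,0,0],1]
    - [[-0.38,6.4,1.73],[0,0,0],1]
    - [[-0.38,6.4,1.73],[0,0,0],1]
    - [[-0.38,6.4,1.73],[0,0,0],1]
    - [[-0.38,6.4,1.73],[0,0,0],1]
    - [[-0.38,6.4,1.73],[0,0,0],1]

```text
clock: 13.42
tool_pos: [0.4605, 0.081, 0.2494]
tool_rot: [-0.0, 0.706, 0.708, -0.0]
ft_force: [0.6, -0.3, 0.0]
width: 0.993
```

```bash
python3 st.py; python3 - <<'E'
from h import *
f=grab_frame('wrist'); save(f,'w9.png'); np.savez('w9.npz',**f)
f=grab_frame('top'); np.savez('t9.npz',**f)
f=grab_frame('scene'); np.savez('s9.npz',**f);save(f,'s9.png')
E
```

```text
t 13.425 q [-0.065  0.08   1.642 -0.     1.421 -0.067] p [0.4605 0.081  0.2494] w 0.993 F [ 0.6 -0.3  0. ] M [-0.03 -0.09 -0.02]
x [-0.002  1.    -0.   ] y [ 1.     0.002 -0.001] z [-0.001 -0.    -1.   ]
```

View pics/w9.png

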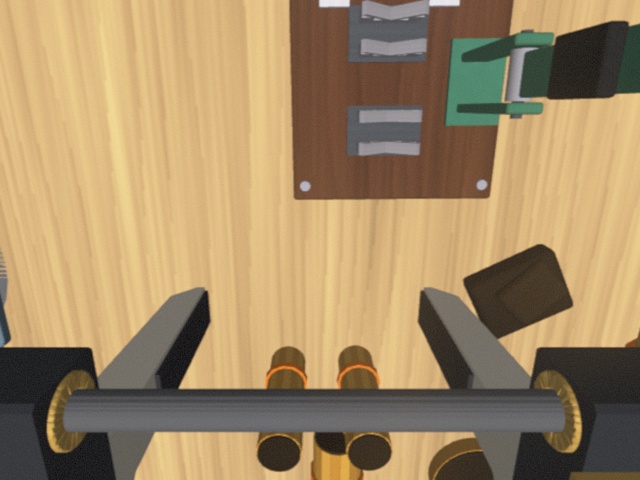

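Call:
servo_tool:
  steps:
    - [[0,1.0,0],[0,0,0],1]
    - [[0,1.6,0],[0,0,0],1]
    - [[0,1.6,0],[0,0,0],1]
    - [[0,1.6,0],[0,0,0],1]

```text
clock: 14.08
tool_pos: [0.4608, 0.1756, 0.2494]
tool_rot: [-0.0, 0.707, 0.707, -0.001]
ft_force: [-0.0, -0.7, -0.6]
width: 1.001
```

```bash
python3 st.py; python3 - <<'E'
from h import *
f=grab_frame('wrist'); save(f,'w10.png'); np.savez('w10.npz',**f)
a=cv2.imread('pics/w10.png')[60:330,270:540]; cv2.imwrite('pics/w10c.png',cv2.resize(a,None,fx=2.2,fy=2.2,interpolation=cv2.INTER_CUBIC))
E
```

```text
t 14.075 q [ 0.138  0.128  1.587 -0.     1.427  0.138] p [0.4608 0.1756 0.2494] w 1.001 F [-0.  -0.7 -0.6] M [-0.02 -0.03 -0.01]
x [ 0.  1. -0.] y [ 1.    -0.    -0.001] z [-0.001 -0.    -1.   ]
```

View pics/w10c.png

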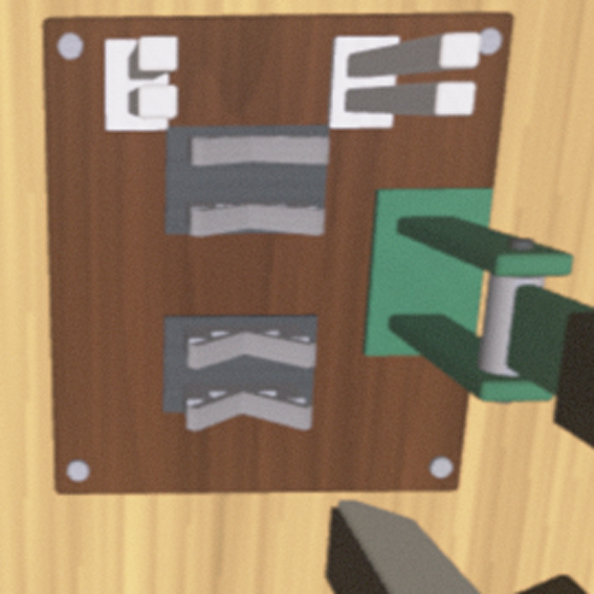

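```bash
cat > jigfit.py <<'E'
from h import *
from scipy.optimize import least_squares
f=dict(np.load('w10.npz')); print('cam',(-f['R'].T@f['t']).round(3))
px=[];md=[]
def add(u,v,x,y,z): px.append((u/2.2+270,v/2.2+60)); md.append((x,y,z))
for (lu,l1,l2,ru,r1,r2,y1,y2) in [(187,405,432,312,402,430,-51,-61),(188,340,369,315,335,368,-23,-33),(190,208,237,324,206,236,33,23),(192,138,166,329,137,165,61,51)]:
    add(lu,l1,-27,y1,59);add(lu,l2,-27,y2,59);add(ru,r1,27,y1,59);add(ru,r2,27,y2,59)
px=np.array(px);md=np.array(md)/1000.
def w(p,m): c,s=np.cos(p[2]),np.sin(p[2]); return np.c_[p[0]+c*m[:,0]-s*m[:,1],p[1]+s*m[:,0]+c*m[:,1],m[:,2]+p[3]]
def res(p): return np.concatenate([proj(f,X)-q for X,q in zip(w(p,md),px)])
for free in (0,1):
    s=least_squares(lambda p: res(np.r_[p,0][:4]) if not free else res(p),[.528,.186,0]+([0] if free else []))
    print(s.x.round(4),'yaw deg',np.rad2deg(s.x[2]).round(2)); print(s.fun.reshape(-1,2).round(1).tolist())
# screws & board corners
for u,v in [(70,46),(489,41),(78,471),(441,468),(44,20),(513,14),(57,494),(458,490)]:
    uu,vv=u/2.2+270,v/2.2+60
    K=f['intrinsics']; C=-f['R'].T@f['t']; d=f['R'].T@np.array([(uu-K[0,2])/K[0,0],(vv-K[1,2])/K[1,1],1]); print((C+d*(.018-C[2])/d[2]).round(4), pt(f,uu,vv).round(4))
P=cloud(f)
E
python3 jigfit.py
```

```text
cam [0.46  0.26  0.429]
[0.5253 0.1863 0.0145] yaw deg 0.83
[[-0.1, 1.2], [-0.2, -1.1], [0.3, 1.9], [-0.3, -0.9], [0.0, 2.1], [-0.2, -0.7], [0.8, 3.6], [0.1, -1.0], [0.2, 0.7], [-0.0, -1.1], [0.5, 0.8], [-0.2, -1.4], [-0.1, -0.3], [-0.4, -1.1], [0.2, -0.7], [-0.5, -1.5]]
[ 0.5258  0.1858  0.0143 -0.003 ] yaw deg 0.82
[[0.2, 0.8], [-0.0, -1.6], [0.1, 1.4], [-0.5, -1.4], [0.2, 1.8], [0.1, -1.0], [0.5, 3.4], [-0.1, -1.3], [0.4, 1.0], [0.2, -1.0], [0.2, 1.1], [-0.5, -1.3], [0.1, 0.2], [-0.1, -0.7], [-0.1, -0.2], [-0.8, -1.1]]
[0.4487 0.2827 0.018 ] [0.4488 0.2825 0.0211]
[0.6258 0.2849 0.018 ] [0.6252 0.2848 0.0196]
[0.4512 0.0885 0.018 ] [0.4512 0.0898 0.0213]
[0.628  0.0903 0.018 ] [0.6264 0.0919 0.0219]
[0.4379 0.2929 0.018 ] [0.4377 0.2932 0.0149]
[0.6345 0.2955 0.018 ] [ 0.6421  0.297  -0.    ]
[0.4408 0.0762 0.018 ] [ 0.4399  0.0679 -0.0005]
[0.6377 0.0787 0.018 ] [6.454e-01 7.090e-02 3.000e-04]
```

Call:
servo_tool:
  steps:
    - [[0.1,-7.0,0],[0,0,0],1]
    - [[0.2,-7.0,0],[0,0,0],1]
    - [[0.3,-7.5,0],[0,0,0],1]
    - [[0.42,-8.0,0],[0,0,0],1]
    - [[0.42,-8.0,0],[0,0,0],1]
    - [[0.42,-8.0,0],[0,0,0],1]
    - [[0.42,-8.0,0],[0,0,0],1]
    - [[0.42,-8.0,-0.5],[0,0,0],1]
    - [[0.42,-8.0,-1.4],[0,0,0],1]
    - [[0.42,-8.0,-2.0],[0,0,0],1]

```text
clock: 15.38
tool_pos: [0.4838, -0.3061, 0.1269]
tool_rot: [-0.002, 0.709, 0.705, -0.001]
ft_force: [-0.2, 0.7, -0.5]
width: 0.996
```

```bash
python3 st.py; python3 - <<'E'
from h import *
f=grab_frame('wrist'); save(f,'w11.png'); np.savez('w11.npz',**f)
from kin import *
k=np.load('k.npy'); d=np.deg2rad
q=np.array([.14,.28,1.52,0,1.34,.14])
for t in (0,15,25,30):
  M=Ro('z',.0137)@Ro('y',-d(t))@tool(d(90),0)
  for z in (.20,.075):
    G=np.array([.526,.186,z]); p=G+.0365*M[:,2]
    q,e=ik(p,M,k,q); print(t,z,q.round(2),round(e,5),M[:,2].round(2))
E
python3 meas.py w11.npz
```

```text
t 15.375 q [-7.580e-01  3.620e-01  1.586e+00 -1.000e-03  1.196e+00 -7.530e-01] p [ 0.4838 -0.3061  0.1269] w 0.996 F [-0.2  0.7 -0.5] M [-0.01 -0.06 -0.01]
x [0.005 1.    0.001] y [ 1.    -0.005 -0.003] z [-0.003  0.001 -1.   ]
0 0.2 [ 0.14  0.3   1.58 -0.    1.26  0.13] 0.0 [ 0.  0. -1.]
0 0.075 [ 0.14  0.44  1.72 -0.    0.98  0.13] 0.0 [ 0.  0. -1.]
15 0.2 [ 0.16  0.17  1.79 -0.05  0.93  0.17] 0.0 [ 0.26  0.   -0.97]
15 0.075 [ 0.16  0.33  1.94 -0.07  0.62  0.2 ] 0.0 [ 0.26  0.   -0.97]
25 0.2 [ 0.19  0.1   1.93 -0.11  0.69  0.24] 0.0 [ 0.42  0.01 -0.91]
25 0.075 [ 0.19  0.29  2.08 -0.21  0.35  0.35] 0.0 [ 0.42  0.01 -0.91]
30 0.2 [ 0.2   0.07  2.   -0.17  0.56  0.3 ] 0.0 [ 0.5   0.01 -0.87]
30 0.075 [ 0.2   0.28  2.14 -0.43  0.22  0.58] 0.0007 [ 0.5   0.01 -0.87]
log pts 25041 y range [[0.4584, -0.4022, 0.0367], [0.5172, -0.2054, 0.0643]]
hoop n 1837 box [273, 164, 97, 26] mean [ 0.4875 -0.2624  0.0581] mid [ 0.4877 -0.2625  0.0534] zmax 0.0644
hoop n 1487 box [277, 286, 89, 30] mean [ 0.4876 -0.3461  0.0584] mid [ 0.4879 -0.3464  0.0535] zmax 0.0644
```

View pics/w11.png

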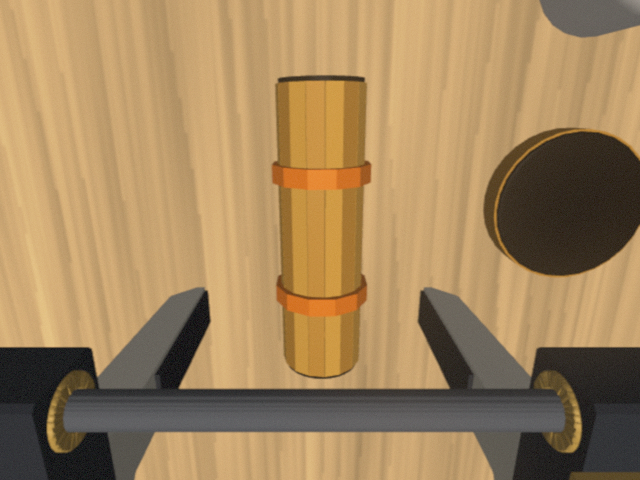

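```bash
python3 - <<'E'
from h import *
f=dict(np.load('w11.npz'))
p=np.array([.4838,-.3061,.1269])
print(proj(f,p-[0,0,-.02]), proj(f,[.4838,-.3061,.055]),proj(f,[.4838,-.346,.06]),proj(f,[.4838,-.2625,.06]),f['intrinsics'])
print((f['R']@np.array([0,0,-1])).round(4))
E
```

```text
[314.85645541 312.02658271] [314.97314237 244.43565123] [315.11389505 304.21646999] [314.79422236 178.02524625] [[413.53764256   0.         313.80123916]
 [  0.         413.53764256 237.46314201]
 [  0.           0.           1.        ]]
[ 0.0032 -0.3004  0.9538]
```

Call:
servo_tool:
  steps:
    - [[0.06,0.03,-0.7],[0,0,0],1]
    - [[0.06,0.03,-1.4],[0,0,0],1]
    - [[0.06,0.03,-1.9],[0,0,0],1]
    - [[0.06,0.03,-2.18],[0,0,0],1]
    - [[0.06,0.03,-2.18],[0,0,0],1]
    - [[0.06,0.03,-2.18],[0,0,0],0.5]
    - [[0.06,0.03,-2.18],[0,0,0],0.3]
    - [[0.06,0.03,-2.18],[0,0,0],-1]
    - [[0.06,0.03,-2.18],[0,0,0],-1]
    - [[0.06,0.03,-2.18],[0,0,0],-1]

```text
clock: 16.68
tool_pos: [0.4868, -0.3026, -0.0075]
tool_rot: [-0.004, 0.709, 0.706, -0.0]
ft_force: [3.0, 0.3, 3.6]
width: 0.596
```

```bash
python3 st.py
```

```text
t 16.675 q [-7.500e-01  5.240e-01  1.712e+00 -1.000e-03  9.130e-01 -7.460e-01] p [ 0.4868 -0.3026 -0.0075] w 0.596 F [3.  0.3 3.6] M [ 0.02 -0.67 -0.01]
x [0.004 1.    0.005] y [ 1.    -0.004 -0.006] z [-0.006  0.005 -1.   ]
```

Call:
servo_tool:
  steps:
    - [[0,0,0.3],[0,0,0],-1]
    - [[0,0,1.0],[0,0,0],-1]
    - [[0,0,1.9],[0,0,0],-1]
    - [[0,0,2.8],[0,0,0],-1]
    - [[0,0,3.6],[0,0,0],-1]
    - [[0,0.3,3.8],[0,0,0],-1]
    - [[0,0.3,3.8],[0,0,0],-1]

```text
clock: 17.55
tool_pos: [0.4862, -0.2824, 0.22]
tool_rot: [-0.005, 0.708, 0.706, -0.0]
ft_force: [0.1, -0.5, -5.2]
width: 0.598
```

```bash
python3 st.py; python3 - <<'E'
from h import *
from scipy.spatial.transform import Rotation as R
f=grab_frame('wrist'); save(f,'w12.png'); np.savez('w12.npz',**f)
o=get_obs(); q=o['tool_rot']; M=R.from_quat([q[1],q[2],q[3],q[0]]).as_matrix(); p=o['tool_pos']
print('G',p-.0365*M[:,2])
r=R.from_euler('z',.0137)*R.from_euler('y',-np.deg2rad(25)); print(np.rad2deg(r.as_rotvec())/6)
G=np.array([.50,.186,.225]); print(((G+.0365*(r.as_matrix()@M[:,2])-p)/.06).round(3))
E
```

```text
t 17.55 q [-0.725  0.277  1.471  0.     1.403 -0.722] p [ 0.4862 -0.2824  0.22  ] w 0.598 F [ 0.1 -0.5 -5.2] M [-0.07 -0.05  0.02]
x [0.003 1.    0.006] y [ 1.    -0.003 -0.007] z [-0.007  0.006 -1.   ]
G [ 0.48606397 -0.2829957   0.25524819]
[ 0.02854166 -4.16660108  0.12874313]
[ 0.49   7.82  -0.449]
```

View pics/w12.png

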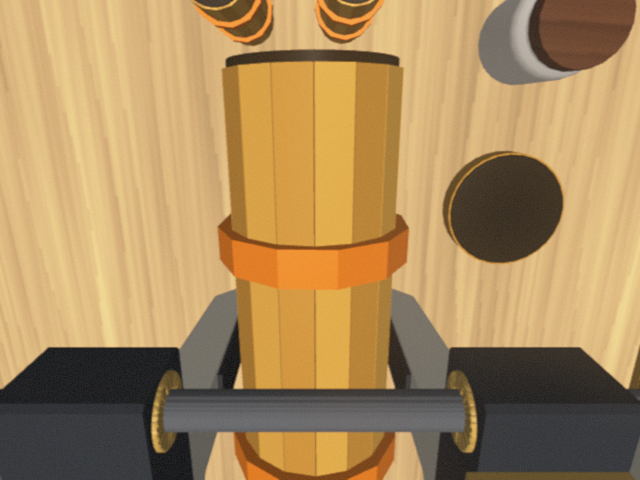

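Call:
servo_tool:
  steps:
    - [[0.02,0.7,0],[0,-0.5,0],-1]
    - [[0.06,1.6,0],[0.01,-1.2,0.04],-1]
    - [[0.12,2.5,0],[0.01,-2,0.06],-1]
    - [[0.2,3.4,0],[0.02,-2.8,0.09],-1]
    - [[0.28,4.3,0],[0.03,-3.6,0.11],-1]
    - [[0.36,5.2,0],[0.03,-4.17,0.13],-1]
    - [[0.42,6.1,0],[0.03,-4.17,0.13],-1]
    - [[0.49,7.0,0],[0.03,-4.17,0.13],-1]
    - [[0.49,7.6,0],[0.03,-4.17,0.13],-1]
    - [[0.49,7.82,0],[0.03,-4.17,0.13],-1]

```text
clock: 18.85
tool_pos: [0.5124, 0.1885, 0.2148]
tool_rot: [0.144, 0.686, 0.697, 0.151]
ft_force: [0.5, 0.8, -4.6]
width: 0.597
```

Call:
servo_tool:
  steps:
    - [[0,0,0],[0,0,0],-1]
    - [[0,0,0],[0,0,0],-1]

```text
clock: 19.1
tool_pos: [0.5108, 0.1878, 0.2122]
tool_rot: [0.143, 0.686, 0.697, 0.149]
ft_force: [0.1, -0.9, -4.5]
width: 0.599
```

```bash
python3 st.py; python3 - <<'E'
from h import *
from scipy.spatial.transform import Rotation as R
f=grab_frame('wrist'); save(f,'w13.png'); np.savez('w13.npz',**f)
f=grab_frame('scene'); save(f,'s13.png'); np.savez('s13.npz',**f)
f=grab_frame('top'); save(f,'t13.png'); np.savez('t13.npz',**f)
o=get_obs(); q=o['tool_rot']; M=R.from_quat([q[1],q[2],q[3],q[0]]).as_matrix(); p=o['tool_pos']
print('G',p-.0365*M[:,2])
E
```

```text
t 19.1 q [ 0.195  0.004  1.897 -0.09   0.832  0.225] p [0.5108 0.1878 0.2122] w 0.599 F [ 0.1 -0.9 -4.5] M [-0.01  0.4  -0.06]
x [-0.017  1.     0.005] y [0.915 0.014 0.404] z [ 0.404  0.012 -0.915]
G [0.49731872 0.18702433 0.24751473]
```

View pics/w13.png

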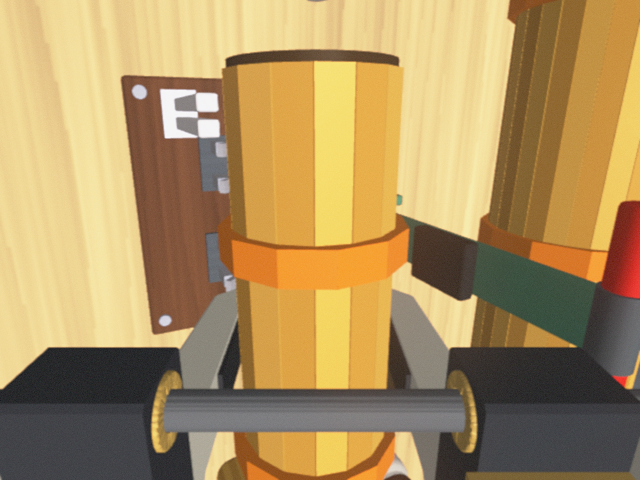

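View pics/s13.png

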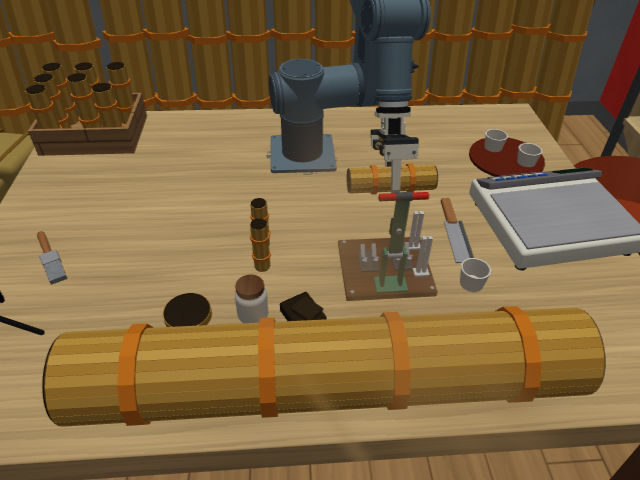

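View pics/t13.png

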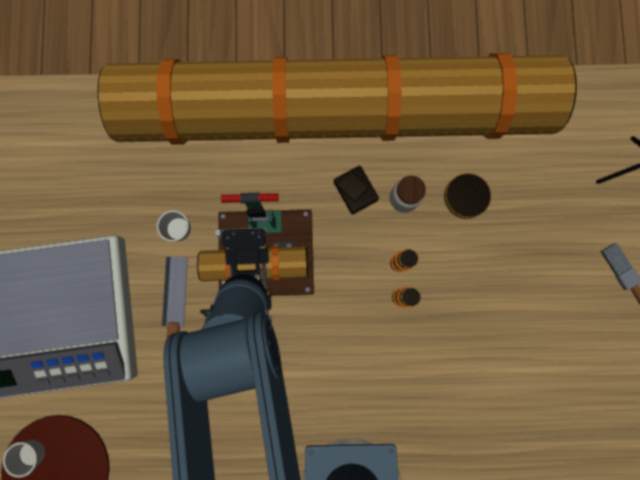

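```bash
python3 - <<'E'
from meas import *
for n,box,zz in [('w12.npz',(40,300,205,420),(.24,.30)),('w13.npz',(40,300,205,420),(.2,.30)),('t13.npz',(240,290,190,315),(.22,.30)),('s13.npz',(160,195,340,445),(.2,.3))]:
    print(n); S,m=measlog(dict(np.load(n)),box,*zz)
f=dict(np.load('t13.npz')); a=f['img'][180:310,170:330]; cv2.imwrite('pics/t13c.png',cv2.cvtColor(cv2.resize(a,None,fx=4.5,fy=4.5,interpolation=cv2.INTER_CUBIC),cv2.COLOR_RGB2BGR))
E
```

```text
w12.npz
log pts 43442 y range [[0.4542, -0.2732, 0.2452], [0.5166, -0.1848, 0.2921]]
hoop n 5469 box [219, 215, 189, 74] mean [ 0.4865 -0.2413  0.2839] mid [ 0.4856 -0.2422  0.2768] zmax 0.2915
w13.npz
log pts 43534 y range [[0.4612, 0.1972, 0.2373], [0.5211, 0.2851, 0.2806]]
hoop n 3122 box [218, 215, 191, 73] mean [0.4723 0.2294 0.2642] mid [0.4903 0.2278 0.2584] zmax 0.2793
t13.npz
log pts 2308 y range [[0.4664, 0.0847, 0.2483], [0.5269, 0.2837, 0.2841]]
hoop n 154 box [272, 249, 7, 26] mean [0.497  0.1426 0.2792] mid [0.4976 0.1423 0.2784] zmax 0.2846
s13.npz
log pts 2482 y range [[0.4536, 0.0845, 0.2288], [0.6156, 0.2837, 0.2983]]
```

View pics/t13c.png

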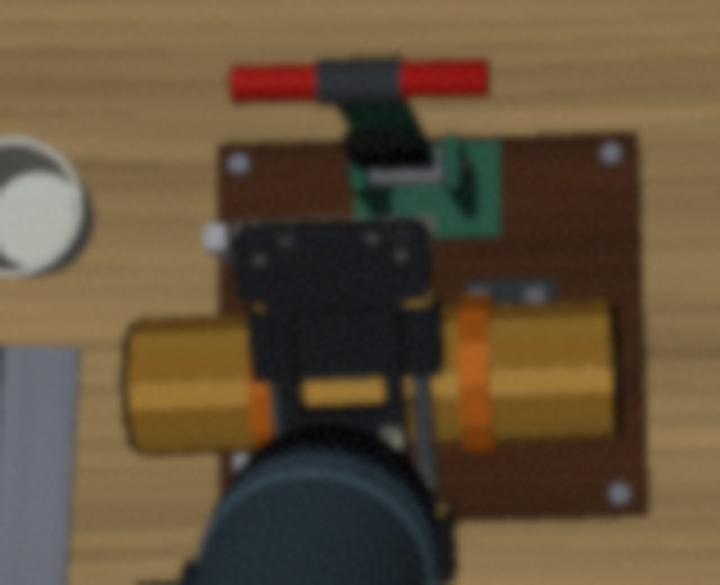

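```bash
python3 - <<'E'
from h import *
f=dict(np.load('w13.npz')); P=cloud(f)
for u,v in [(418,235),(420,250),(430,260),(440,270),(460,280),(465,255),(600,320),(635,230)]: print(u,v,P[v,u].round(4))
Q=P[225:295,413:470].reshape(-1,3); print(np.nanpercentile(Q,[2,50,98],axis=0).round(3))
f=dict(np.load('w10.npz')); P=cloud(f)
f=dict(np.load('s9.npz')); P=cloud(f); Q=P[180:300,370:440].reshape(-1,3); B=Q[(Q[:,2]>.15)&(Q[:,2]<.28)&(Q[:,1]<.21)&(Q[:,1]>.16)]; print(len(B),np.percentile(B,[2,50,98],axis=0).round(3))
E
```

```text
418 235 [0.5941 0.1987 0.1803]
420 250 [0.5942 0.1899 0.1833]
430 260 [0.5941 0.1868 0.1934]
440 270 [0.5952 0.1832 0.2015]
460 280 [0.5942 0.1838 0.2189]
465 255 [0.5953 0.1981 0.2191]
600 320 [0.6016 0.1923 0.2879]
635 230 [0.6046 0.2301 0.2908]
[[ 0.593  0.057 -0.001]
 [ 0.595  0.187  0.198]
 [ 0.808  0.204  0.219]]
653 [[0.602 0.17  0.155]
 [0.613 0.184 0.216]
 [0.619 0.2   0.277]]
```

```bash
cat > goto.py <<'E'
from h import *
from scipy.spatial.transform import Rotation as R
import sys
# args: Gx Gy Gz  rotx roty rotz(units)
a=list(map(float,sys.argv[1:]))
o=get_obs(); q=o['tool_rot']; M=R.from_quat([q[1],q[2],q[3],q[0]]).as_matrix(); p=o['tool_pos']
r=R.from_rotvec(np.deg2rad(6)*np.array(a[3:6])).as_matrix() if len(a)>3 else np.eye(3)
print('G now',(p-.0365*M[:,2]).round(4),'shift',((np.array(a[:3])+.0365*(r@M[:,2])-p)/.06).round(3))
E
python3 goto.py .526 .187 .2475 0 -.37 -.06;python3 goto.py .526 .187 .12 0 -.37 -.06; python3 goto.py .526 .187 .09 0 -.37 -.06
```

```text
G now [0.4973 0.187  0.2475] shift [ 0.499 -0.002  0.01 ]
G now [0.4973 0.187  0.2475] shift [ 4.990e-01 -2.000e-03 -2.115e+00]
G now [0.4973 0.187  0.2475] shift [ 4.990e-01 -2.000e-03 -2.615e+00]
```

Call:
servo_tool:
  steps:
    - [[0.2,0,0],[0,-0.37,-0.06],-1]
    - [[0.4,0,0],[0,-0.37,-0.06],-1]
    - [[0.5,0,-0.2],[0,-0.37,-0.06],-1]
    - [[0.5,0,-0.8],[0,-0.37,-0.06],-1]
    - [[0.5,0,-1.4],[0,-0.37,-0.06],-1]
    - [[0.5,0,-1.9],[0,-0.37,-0.06],-1]
    - [[0.5,0,-2.1],[0,-0.37,-0.06],-1]
    - [[0.5,0,-2.1],[0,-0.37,-0.06],-1]
    - [[0.5,0,-2.1],[0,-0.37,-0.06],-1]

```text
clock: 20.38
tool_pos: [0.5435, 0.1877, 0.0896]
tool_rot: [0.159, 0.685, 0.691, 0.165]
ft_force: [-0.3, 1.1, -4.6]
width: 0.593
```

```bash
python3 st.py; python3 goto.py .526 .187 .09; python3 - <<'E'
from meas import *
for n in ('wrist','top','scene'):
    f=grab_frame(n); save(f,n[0]+'14.png'); np.savez(n[0]+'14.npz',**f)
    if n=='wrist': measlog(f,(40,300,205,420),.08,.2)
    if n=='top': measlog(f,(225,290,190,325),.1,.16)
a=cv2.imread('pics/s14.png')[170:310,320:470]; cv2.imwrite('pics/s14c.png',cv2.resize(a,None,fx=4,fy=4,interpolation=cv2.INTER_CUBIC))
a=cv2.imread('pics/t14.png')[180:310,170:330]; cv2.imwrite('pics/t14c.png',cv2.resize(a,None,fx=4.5,fy=4.5,interpolation=cv2.INTER_CUBIC))
E
```

```text
t 20.375 q [ 0.188  0.203  2.046 -0.172  0.443  0.318] p [0.5435 0.1877 0.0896] w 0.593 F [-0.3  1.1 -4.6] M [0.01 0.52 0.02]
x [-0.01   1.     0.006] y [0.896 0.006 0.445] z [ 0.445  0.01  -0.896]
G now [0.5272 0.1873 0.1223] shift [-0.021 -0.005 -0.538]
log pts 45006 y range [[0.4925, 0.1967, 0.0934], [0.5928, 0.2851, 0.1571]]
hoop n 3173 box [219, 215, 190, 73] mean [0.5033 0.2293 0.14  ] mid [0.5216 0.2276 0.1346] zmax 0.1559
log pts 1979 y range [[0.4747, 0.0848, 0.103], [0.5762, 0.2841, 0.1588]]
```

View pics/w14.png

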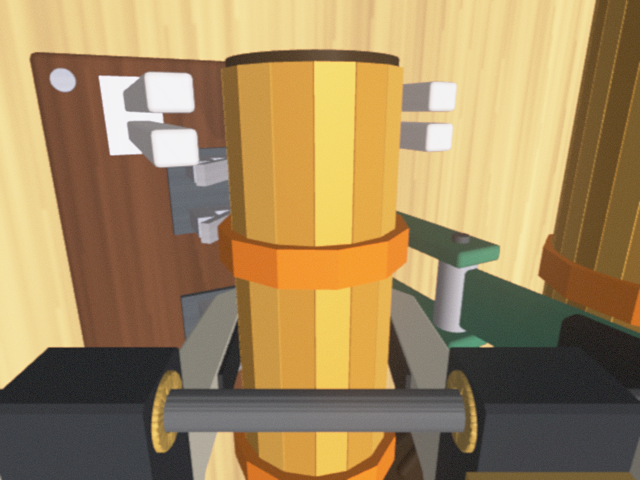

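View pics/s14c.png

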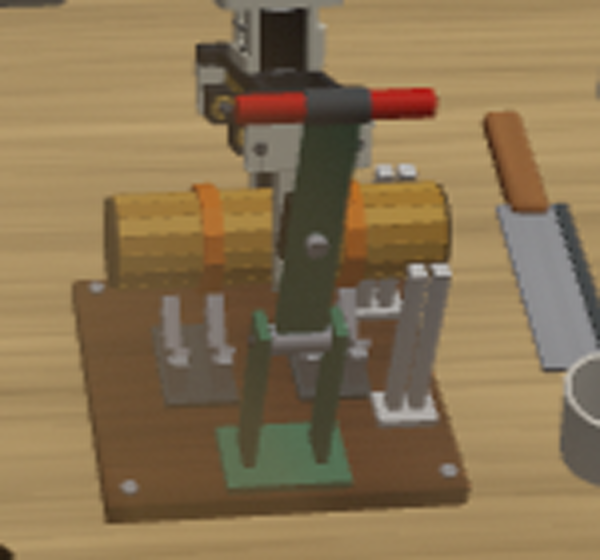

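View pics/t14c.png

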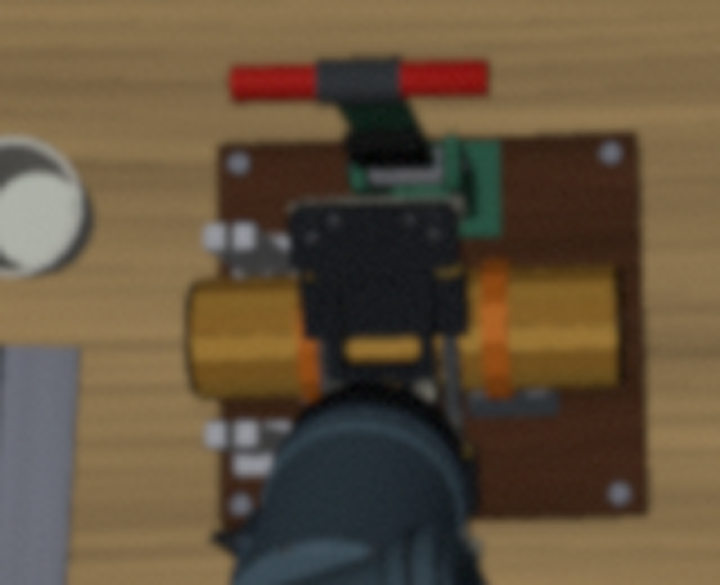

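Call:
servo_tool:
  steps:
    - [[-0.02,0,-0.25],[0,0,0],-1]
    - [[-0.02,0,-0.45],[0,0,0],-1]
    - [[-0.02,0,-0.55],[0,0,0],-1]
    - [[-0.02,0,-0.6],[0,0,0],-1]
    - [[-0.02,0,-0.64],[0,0,0],-1]
    - [[-0.02,0,-0.64],[0,0,0],-1]

```text
clock: 21.28
tool_pos: [0.5421, 0.1877, 0.0513]
tool_rot: [0.159, 0.685, 0.691, 0.165]
ft_force: [0.5, 0.4, -3.8]
width: 0.594
```

```bash
python3 st.py; python3 goto.py .526 .187 .075
```

```text
t 21.275 q [ 0.189  0.269  2.088 -0.225  0.336  0.376] p [0.5421 0.1877 0.0513] w 0.594 F [ 0.5  0.4 -3.8] M [-0.05  0.45 -0.01]
x [-0.01   1.     0.006] y [0.895 0.006 0.445] z [ 0.445  0.01  -0.895]
G now [0.5258 0.1874 0.084 ] shift [ 0.003 -0.006 -0.15 ]
```

Call:
servo_tool:
  steps:
    - [[0,0,-0.04],[0,0,0],-1]
    - [[0,0,-0.07],[0,0,0],-1]
    - [[0,0,-0.1],[0,0,0],-1]
    - [[0,0,-0.13],[0,0,0],-1]
    - [[0,0,-0.13],[0,0,0],-1]

```text
clock: 21.9
tool_pos: [0.5419, 0.1877, 0.0432]
tool_rot: [0.159, 0.685, 0.691, 0.164]
ft_force: [0.7, -0.8, -4.5]
width: 0.597
```

```bash
python3 st.py; python3 goto.py .526 .187 .075
```

```text
t 21.9 q [ 0.189  0.284  2.096 -0.24   0.315  0.392] p [0.5419 0.1877 0.0432] w 0.597 F [ 0.7 -0.8 -4.5] M [ 0.    0.44 -0.04]
x [-0.01   1.     0.006] y [0.896 0.006 0.445] z [ 0.445  0.01  -0.896]
G now [0.5257 0.1873 0.0759] shift [ 0.006 -0.005 -0.015]
```

Call:
servo_tool:
  steps:
    - [[0,0,-0.03],[0,0,0],-1]
    - [[0,0,-0.05],[0,0,0],-1]
    - [[0,0,-0.06],[0,0,0],-1]
    - [[0,0,-0.06],[0,0,0],-1]

```text
clock: 22.4
tool_pos: [0.543, 0.1879, 0.0404]
tool_rot: [0.159, 0.685, 0.691, 0.165]
ft_force: [2.9, -0.2, -1.8]
width: 0.593
```

```bash
python3 st.py; python3 goto.py .526 .187 .075
```

```text
t 22.4 q [ 0.189  0.291  2.098 -0.248  0.304  0.4  ] p [0.543  0.1879 0.0404] w 0.593 F [ 2.9 -0.2 -1.8] M [-0.02 -0.08 -0.01]
x [-0.01   1.     0.007] y [0.895 0.006 0.447] z [ 0.447  0.01  -0.895]
G now [0.5267 0.1875 0.0731] shift [-0.012 -0.009  0.032]
```

Call:
servo_tool:
  steps:
    - [[0.02,0,-0.01],[0,0,0],-1]
    - [[0.02,0,-0.02],[0,0,0],-1]
    - [[0.02,0,-0.02],[0,0,0],-1]

```text
clock: 22.78
tool_pos: [0.544, 0.1879, 0.0394]
tool_rot: [0.159, 0.685, 0.691, 0.165]
ft_force: [-3.4, -1.7, 3.1]
width: 0.6
```

```bash
python3 st.py; python3 goto.py .526 .187 .075
```

```text
t 22.775 q [ 0.188  0.294  2.097 -0.249  0.302  0.401] p [0.544  0.1879 0.0394] w 0.6 F [-3.4 -1.7  3.1] M [ 0.01  0.29 -0.16]
x [-0.01   1.     0.007] y [0.895 0.006 0.447] z [ 0.447  0.01  -0.895]
G now [0.5277 0.1875 0.0721] shift [-0.029 -0.008  0.048]
```

Call:
servo_tool:
  steps:
    - [[0,0,0],[0,0,0],0.3]
    - [[0,0,0],[0,0,0],0.5]
    - [[0,0,0],[0,0,0],0.6]
    - [[0,0,0],[0,0,0],0.6]

```text
clock: 23.28
tool_pos: [0.5441, 0.1879, 0.0394]
tool_rot: [0.159, 0.685, 0.691, 0.165]
ft_force: [-0.2, 0.6, 0.6]
width: 0.799
```

```bash
python3 st.py; python3 - <<'E'
from meas import *
for n in ('wrist','scene'):
    f=grab_frame(n); save(f,n[0]+'15.png'); np.savez(n[0]+'15.npz',**f)
    if n=='wrist': measlog(f,(40,300,205,420),.04,.15)
a=cv2.imread('pics/s15.png')[170:310,320:470]; cv2.imwrite('pics/s15c.png',cv2.resize(a,None,fx=4,fy=4,interpolation=cv2.INTER_CUBIC))
E
```

```text
t 23.275 q [ 0.188  0.294  2.097 -0.249  0.302  0.401] p [0.5441 0.1879 0.0394] w 0.799 F [-0.2  0.6  0.6] M [ 0.01  0.14 -0.05]
x [-0.01   1.     0.007] y [0.895 0.006 0.447] z [ 0.447  0.01  -0.895]
log pts 47988 y range [[0.4765, 0.1971, 0.0476], [0.5916, 0.2853, 0.1354]]
hoop n 3533 box [219, 216, 190, 72] mean [0.508  0.2295 0.0914] mid [0.5218 0.2279 0.0852] zmax 0.1058
```

View pics/s15c.png

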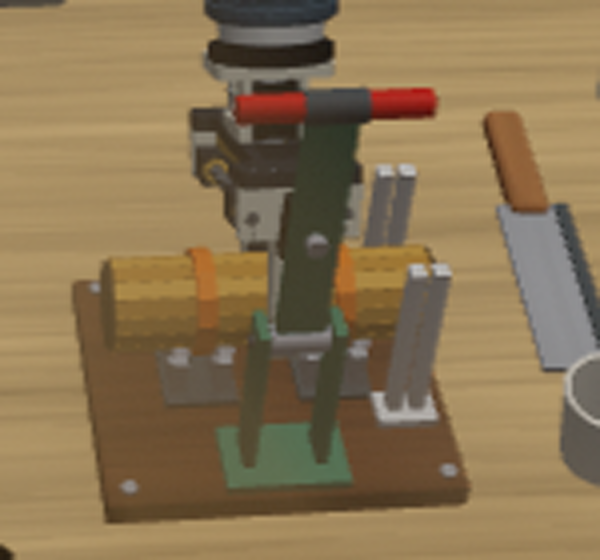

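View pics/w15.png

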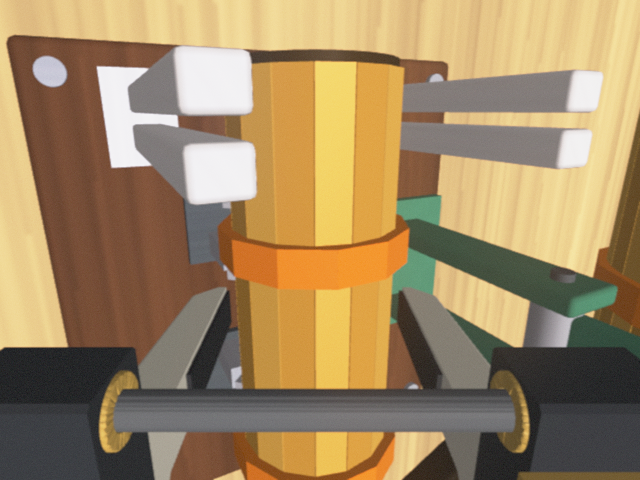

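Call:
servo_tool:
  steps:
    - [[-0.15,0,0.3],[0,0,0],0.6]
    - [[-0.4,0,0.8],[0,0,0],0.6]
    - [[-0.75,-0.02,1.5],[0,0,0],0.6]
    - [[-1.1,-0.02,2.2],[0,0,0],0.8]
    - [[-1.2,-0.2,3.0],[0,0.8,0],1]
    - [[-1.2,-0.4,3.9],[0,2.2,0],1]
    - [[-1.2,-0.6,4.7],[0,3.5,0],1]
    - [[-1.0,-0.6,4.8],[0,4.42,0],1]
    - [[-1.0,-0.6,4.8],[0,4.42,0],1]
    - [[-1.0,-0.6,4.8],[0,4.42,0],1]

```text
clock: 24.62
tool_pos: [0.4831, 0.152, 0.326]
tool_rot: [-0.004, 0.705, 0.709, 0.003]
ft_force: [0.2, 0.6, -0.1]
width: 0.999
```

```bash
python3 st.py; python3 goto.py .612 .149 .36; python3 - <<'E'
from meas import *
for n in ('wrist','top','scene'):
    f=grab_frame(n); save(f,n[0]+'16.png'); np.savez(n[0]+'16.npz',**f)
    if n=='top': measlog(f,(225,290,180,325),.06,.13)
a=cv2.imread('pics/t16.png')[180:310,170:330]; cv2.imwrite('pics/t16c.png',cv2.resize(a,None,fx=4.5,fy=4.5,interpolation=cv2.INTER_CUBIC))
E
```

```text
t 24.625 q [0.076 0.123 1.411 0.01  1.607 0.07 ] p [0.4831 0.152  0.326 ] w 0.999 F [ 0.2  0.6 -0.1] M [-0.04 -0.09 -0.07]
x [-0.006  1.     0.01 ] y [ 1.     0.006 -0.001] z [-0.001  0.01  -1.   ]
G now [0.4832 0.1516 0.3625] shift [ 2.147 -0.043 -0.042]
log pts 223 y range [[0.4996, 0.085, 0.0743], [0.5539, 0.1045, 0.1069]]
```

View pics/w16.png

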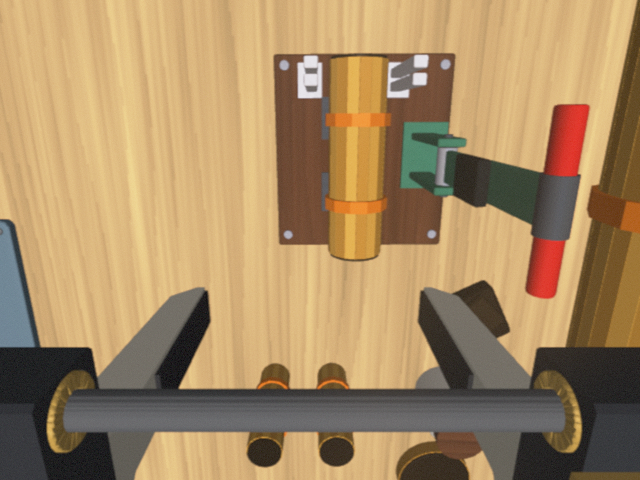

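View pics/t16c.png

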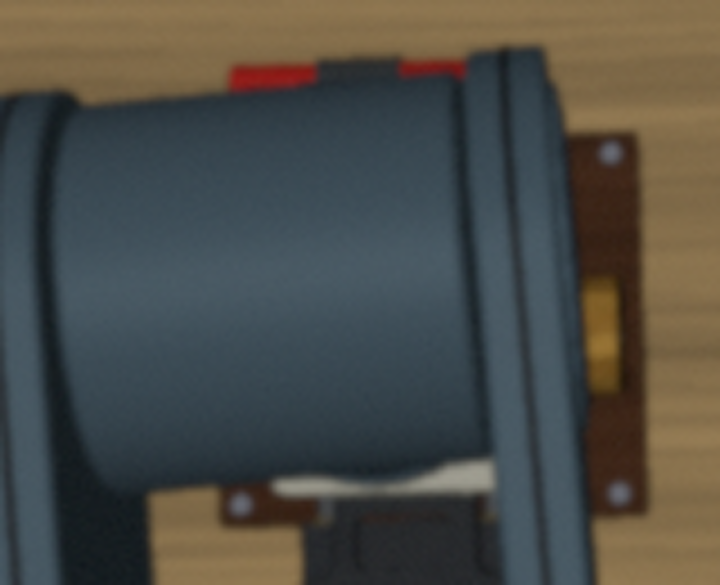

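```bash
python3 - <<'E'
from meas import *
f=dict(np.load('w16.npz')); S,m=measlog(f,(50,265,315,395),.085,.12)
P=cloud(f); Q=P[55:258,335:385]; 
for a,b in ((.10,.13),(.14,.165),(.165,.21),(.21,.226),(.235,.27)):
    k=(Q[...,1]>a)&(Q[...,1]<b); z=Q[k][:,2]; print('strip y',a,b,'top z p90',np.percentile(z,[80,90,95]).round(4))
hsv=cv2.cvtColor(f['img'],cv2.COLOR_RGB2HSV); k=((hsv[...,0]<5)|(hsv[...,0]>174))&(hsv[...,1]>180)&(hsv[...,2]>120); k[:, :500]=0; B=P[k]; B=B[B[:,2]>.2]; print('bar',len(B),B.mean(0).round(4),np.percentile(B,[1,99],axis=0).round(4))
for lo_,hi_ in((.13,.16),(.21,.24)):
    b=B[(B[:,1]>lo_)&(B[:,1]<hi_)]; print(b.mean(0).round(4),np.percentile(b,[2,98],axis=0).round(4))
E
```

```text
log pts 11035 y range [[0.496, 0.0867, 0.0854], [0.5529, 0.2845, 0.1073]]
hoop n 313 box [326, 113, 26, 14] mean [0.5056 0.2271 0.0989] mid [0.5055 0.2271 0.0963] zmax 0.1067
hoop n 246 box [370, 113, 20, 14] mean [0.5441 0.2276 0.099 ] mid [0.5447 0.2278 0.0963] zmax 0.1063
hoop n 522 box [326, 198, 60, 16] mean [0.5234 0.144  0.0993] mid [0.5254 0.1436 0.0964] zmax 0.1069
strip y 0.1 0.13 top z p90 [0.1024 0.1031 0.1035]
strip y 0.14 0.165 top z p90 [0.1042 0.1063 0.1068]
strip y 0.165 0.21 top z p90 [0.1024 0.103  0.1033]
strip y 0.21 0.226 top z p90 [0.1035 0.1056 0.1064]
strip y 0.235 0.27 top z p90 [0.1023 0.103  0.1034]
bar 3669 [0.6092 0.1923 0.2945] [[0.6038 0.1371 0.2896]
 [0.617  0.2379 0.2973]]
[0.6096 0.1483 0.2945] [[0.6044 0.1368 0.2898]
 [0.6167 0.1595 0.2971]]
[0.609  0.2245 0.2945] [[0.6038 0.2107 0.2903]
 [0.6162 0.2379 0.2971]]
```

Call:
servo_tool:
  steps:
    - [[0.8,-0.04,0],[0,0,0],1]
    - [[1.6,-0.04,0],[0,0,0],1]
    - [[2.1,-0.04,0],[0,0,0],1]
    - [[2.15,-0.04,-0.04],[0,0,0],1]
    - [[2.15,-0.04,-0.4],[0,0,0],1]
    - [[2.15,-0.04,-0.9],[0,0,0],1]
    - [[2.15,-0.04,-1.2],[0,0,0],1]
    - [[2.15,-0.04,-1.22],[0,0,0],1]
    - [[2.15,-0.04,-1.22],[0,0,0],1]

```text
clock: 25.9
tool_pos: [0.6111, 0.1501, 0.2551]
tool_rot: [-0.003, 0.705, 0.71, 0.004]
ft_force: [0.3, 0.7, 1.1]
width: 0.998
```

```bash
python3 st.py; python3 goto.py .612 .149 .289; python3 - <<'E'
from meas import *
for n in ('wrist','scene'):
    f=grab_frame(n); save(f,n[0]+'17.png'); np.savez(n[0]+'17.npz',**f)
E
```

```text
t 25.9 q [0.057 0.375 1.248 0.01  1.516 0.05 ] p [0.6111 0.1501 0.2551] w 0.998 F [0.3 0.7 1.1] M [-0.04 -0.11 -0.04]
x [-0.007  1.     0.01 ] y [1.    0.007 0.002] z [ 0.001  0.011 -1.   ]
G now [0.611  0.1497 0.2916] shift [ 0.016 -0.012 -0.043]
```

View pics/w17.png

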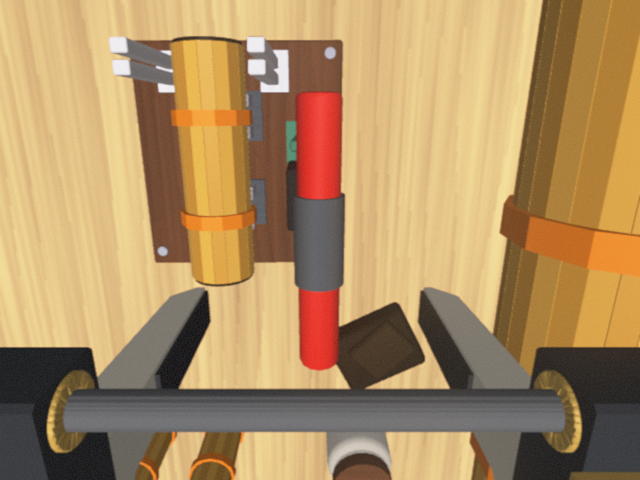

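Call:
servo_tool:
  steps:
    - [[0.03,-0.01,-0.04],[0,0,0],0.3]
    - [[0.03,-0.01,-0.04],[0,0,0],-0.2]
    - [[0.03,-0.01,-0.04],[0,0,0],-0.5]
    - [[0.03,-0.01,-0.04],[0,0,0],-0.6]
    - [[0.03,-0.01,-0.04],[0,0,0],-1]
    - [[0.03,-0.01,-0.04],[0,0,0],-1]
    - [[0.03,-0.01,-0.04],[0,0,0],-1]

```text
clock: 26.88
tool_pos: [0.6135, 0.1494, 0.2529]
tool_rot: [-0.003, 0.705, 0.71, 0.005]
ft_force: [0.2, 0.6, -0.0]
width: 0.3
```

```bash
python3 st.py; python3 - <<'E'
from h import *
o=get_obs(); p=o['tool_pos']
hx=None
th0=1.604
ex=np.array([np.cos(.0137),np.sin(.0137),0])
def bar(t): return .172*(-np.cos(t)*ex+np.array([0,0,np.sin(t)]))
for t in np.arange(1.55,-.01,-.05): print(round(t,2),((bar(t)-bar(th0))/.06).round(2).tolist())
E
```

```text
t 26.875 q [0.056 0.379 1.247 0.01  1.512 0.048] p [0.6135 0.1494 0.2529] w 0.3 F [ 0.2  0.6 -0. ] M [-0.   -0.11 -0.03]
x [-0.007  1.     0.011] y [1.    0.007 0.002] z [ 0.002  0.011 -1.   ]
1.55 [-0.15, -0.0, 0.0]
1.5 [-0.3, -0.0, -0.01]
1.45 [-0.44, -0.01, -0.02]
1.4 [-0.58, -0.01, -0.04]
1.35 [-0.72, -0.01, -0.07]
1.3 [-0.86, -0.01, -0.1]
1.25 [-1.0, -0.01, -0.14]
1.2 [-1.13, -0.02, -0.19]
1.15 [-1.27, -0.02, -0.25]
1.1 [-1.4, -0.02, -0.31]
1.05 [-1.52, -0.02, -0.38]
1.0 [-1.64, -0.02, -0.45]
0.95 [-1.76, -0.02, -0.53]
0.9 [-1.88, -0.03, -0.62]
0.85 [-1.99, -0.03, -0.71]
0.8 [-2.09, -0.03, -0.81]
0.75 [-2.19, -0.03, -0.91]
0.7 [-2.29, -0.03, -1.02]
0.65 [-2.38, -0.03, -1.13]
0.6 [-2.46, -0.03, -1.25]
0.55 [-2.54, -0.03, -1.37]
0.5 [-2.61, -0.04, -1.49]
0.45 [-2.68, -0.04, -1.62]
0.4 [-2.74, -0.04, -1.75]
0.35 [-2.79, -0.04, -1.88]
0.3 [-2.83, -0.04, -2.02]
0.25 [-2.87, -0.04, -2.16]
0.2 [-2.9, -0.04, -2.3]
0.15 [-2.93, -0.04, -2.44]
0.1 [-2.95, -0.04, -2.58]
0.05 [-2.96, -0.04, -2.72]
-0.0 [-2.96, -0.04, -2.87]
```

Call:
servo_tool:
  steps:
    - [[0,0,0],[0,0,0],-1]
    - [[0,0,0],[0,0,0],-1]
    - [[0,0,0],[0,0,0],-1]

```text
clock: 27.25
tool_pos: [0.6135, 0.1494, 0.2529]
tool_rot: [-0.003, 0.705, 0.71, 0.005]
ft_force: [0.2, -0.5, -0.3]
width: 0.164
```

```bash
python3 st.py
```

```text
t 27.25 q [0.056 0.379 1.247 0.01  1.512 0.048] p [0.6135 0.1494 0.2529] w 0.164 F [ 0.2 -0.5 -0.3] M [-0.05 -0.05 -0.03]
x [-0.007  1.     0.011] y [1.    0.007 0.002] z [ 0.002  0.011 -1.   ]
```

Call:
servo_tool:
  steps:
    - [[-0.15,0,0],[0,0,0],-1]
    - [[-0.3,0,-0.01],[0,0,0],-1]
    - [[-0.44,-0.01,-0.02],[0,0,0],-1]
    - [[-0.58,-0.01,-0.04],[0,0,0],-1]
    - [[-0.72,-0.01,-0.07],[0,0,0],-1]
    - [[-0.86,-0.01,-0.1],[0,0,0],-1]
    - [[-1.0,-0.01,-0.14],[0,0,0],-1]
    - [[-1.13,-0.02,-0.19],[0,0,0],-1]
    - [[-1.27,-0.02,-0.25],[0,0,0],-1]
    - [[-1.27,-0.02,-0.25],[0,0,0],-1]

```text
clock: 28.5
tool_pos: [0.5351, 0.1487, 0.2371]
tool_rot: [-0.004, 0.704, 0.71, 0.003]
ft_force: [-1.0, 4.2, 0.3]
width: 0.158
```

```bash
python3 st.py; python3 - <<'E'
from meas import *
f=grab_frame('scene'); a=f['img'][150:310,310:470]; cv2.imwrite('pics/s18c.png',cv2.cvtColor(cv2.resize(a,None,fx=4,fy=4,interpolation=cv2.INTER_CUBIC),cv2.COLOR_RGB2BGR))
p=get_obs()['tool_pos']; G=p+[0,-.0004,.0365]
hx=.607; print('r',np.hypot(hx-G[0],G[2]-.117),'th',np.arctan2(G[2]-.117,hx-G[0]))
ex=np.array([np.cos(.0137),np.sin(.0137),0]); bar=lambda t:.172*(-np.cos(t)*ex+np.array([0,0,np.sin(t)]))
h=np.array([hx,G[1]+.001,.117])
for t in np.arange(1.1,-.01,-.1): print(round(t,2),((h+bar(t)-G)/.06).round(2).tolist())
E
```

```text
t 28.5 q [0.062 0.248 1.469 0.011 1.426 0.053] p [0.5351 0.1487 0.2371] w 0.158 F [-1.   4.2  0.3] M [ 0.68 -0.   -0.02]
x [-0.008  1.     0.011] y [ 1.     0.008 -0.002] z [-0.002  0.011 -1.   ]
r 0.17226296933463384 th 1.142439773839374
1.1 [-0.11, -0.0, -0.06]
1.0 [-0.36, -0.0, -0.2]
0.9 [-0.59, -0.01, -0.37]
0.8 [-0.8, -0.01, -0.56]
0.7 [-1.0, -0.01, -0.76]
0.6 [-1.17, -0.02, -0.99]
0.5 [-1.32, -0.02, -1.24]
0.4 [-1.45, -0.02, -1.5]
0.3 [-1.55, -0.02, -1.76]
0.2 [-1.62, -0.02, -2.04]
0.1 [-1.66, -0.02, -2.33]
-0.0 [-1.67, -0.02, -2.61]
```

View pics/s18c.png

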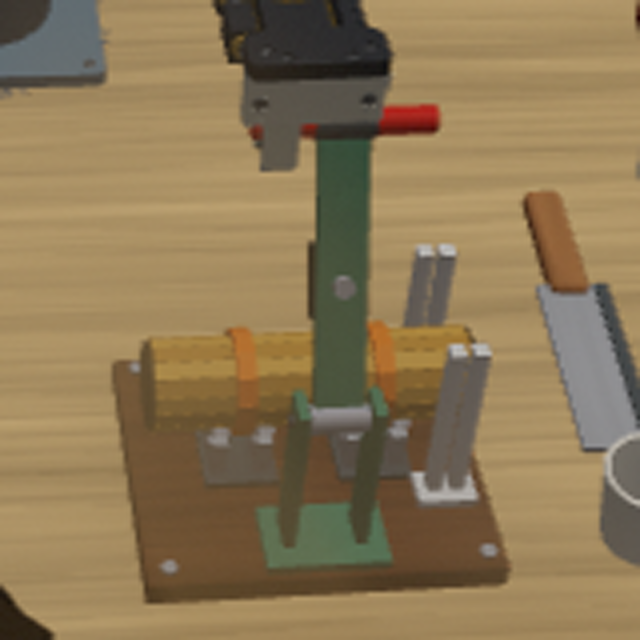

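Call:
servo_tool:
  steps:
    - [[-0.11,0.01,-0.06],[0,0,0],-1]
    - [[-0.24,0.01,-0.13],[0,0,0],-1]
    - [[-0.36,0.01,-0.2],[0,0,0],-1]
    - [[-0.48,0.01,-0.28],[0,0,0],-1]
    - [[-0.59,0.01,-0.37],[0,0,0],-1]
    - [[-0.7,0.01,-0.46],[0,0,0],-1]
    - [[-0.8,0.01,-0.56],[0,0,0],-1]
    - [[-0.9,0.01,-0.66],[0,0,0],-1]
    - [[-1.0,0.01,-0.76],[0,0,0],-1]
    - [[-1.09,0.01,-0.87],[0,0,0],-1]

```text
clock: 29.8
tool_pos: [0.4699, 0.1489, 0.1845]
tool_rot: [-0.004, 0.705, 0.71, 0.003]
ft_force: [2.1, -4.1, 0.1]
width: 0.165
```

```bash
python3 st.py; cat > arc.py <<'E'
from h import *
p=get_obs()['tool_pos']; G=p+[0,-.0004,.0365]
hx=.607; print('r',np.hypot(hx-G[0],G[2]-.117),'th',np.arctan2(G[2]-.117,hx-G[0]))
ex=np.array([np.cos(.0137),np.sin(.0137),0]); bar=lambda t:.172*(-np.cos(t)*ex+np.array([0,0,np.sin(t)]))
h=np.array([hx,G[1]+.001,.117])
for t in np.arange(.6,-.05,-.05): print(round(t,2),((h+bar(t)-G)/.06).round(2).tolist())
E
python3 arc.py
```

```text
t 29.8 q [0.072 0.169 1.699 0.011 1.273 0.061] p [0.4699 0.1489 0.1845] w 0.165 F [ 2.1 -4.1  0.1] M [-0.72 -0.76 -0.04]
x [-0.007  1.     0.011] y [ 1.     0.007 -0.001] z [-0.001  0.011 -1.   ]
r 0.17208418466519979 th 0.6491293784263463
0.6 [-0.08, -0.02, -0.12]
0.55 [-0.16, -0.02, -0.24]
0.5 [-0.23, -0.02, -0.36]
0.45 [-0.3, -0.02, -0.49]
0.4 [-0.36, -0.02, -0.62]
0.35 [-0.41, -0.02, -0.75]
0.3 [-0.45, -0.02, -0.89]
0.25 [-0.49, -0.02, -1.02]
0.2 [-0.52, -0.02, -1.16]
0.15 [-0.55, -0.02, -1.31]
0.1 [-0.57, -0.02, -1.45]
0.05 [-0.58, -0.02, -1.59]
-0.0 [-0.58, -0.02, -1.73]
```

Call:
servo_tool:
  steps:
    - [[-0.08,-0.01,-0.12],[0,0,0],-1]
    - [[-0.16,-0.01,-0.24],[0,0,0],-1]
    - [[-0.23,-0.01,-0.36],[0,0,0],-1]
    - [[-0.3,-0.01,-0.49],[0,0,0],-1]
    - [[-0.36,-0.01,-0.62],[0,0,0],-1]
    - [[-0.41,-0.01,-0.75],[0,0,0],-1]
    - [[-0.45,-0.01,-0.89],[0,0,0],-1]
    - [[-0.49,-0.01,-1.02],[0,0,0],-1]
    - [[-0.52,-0.01,-1.16],[0,0,0],-1]
    - [[-0.54,-0.01,-1.24],[0,0,0],-1]

```text
clock: 31.05
tool_pos: [0.4374, 0.1487, 0.1095]
tool_rot: [-0.004, 0.705, 0.71, 0.004]
ft_force: [1.5, 6.2, 0.2]
width: 0.162
```

```bash
python3 st.py; sed -i 's/arange(.6/arange(.25/' arc.py; python3 arc.py
```

```text
t 31.05 q [0.076 0.191 1.875 0.013 1.075 0.063] p [0.4374 0.1487 0.1095] w 0.162 F [1.5 6.2 0.2] M [ 0.84 -0.64 -0.03]
x [-0.007  1.     0.011] y [ 1.     0.007 -0.001] z [-0.001  0.011 -1.   ]
r 0.17209553047982531 th 0.16909785405825573
0.25 [0.05, -0.02, 0.23]
0.2 [0.02, -0.02, 0.09]
0.15 [-0.01, -0.02, -0.05]
0.1 [-0.02, -0.02, -0.2]
0.05 [-0.04, -0.02, -0.34]
0.0 [-0.04, -0.02, -0.48]
```

Call:
servo_tool:
  steps:
    - [[-0.01,0.01,-0.08],[0,0,0],-1]
    - [[-0.02,0.01,-0.2],[0,0,0],-1]
    - [[-0.03,0.01,-0.3],[0,0,0],-1]
    - [[-0.04,0.01,-0.38],[0,0,0],-1]
    - [[-0.04,0.01,-0.44],[0,0,0],-1]
    - [[-0.04,0.01,-0.44],[0,0,0],-1]

```text
clock: 31.8
tool_pos: [0.4346, 0.1488, 0.0826]
tool_rot: [-0.004, 0.705, 0.71, 0.003]
ft_force: [-0.6, -3.4, -2.1]
width: 0.159
```

```bash
python3 st.py; python3 arc.py
```

```text
t 31.8 q [0.077 0.223 1.914 0.012 1.007 0.063] p [0.4346 0.1488 0.0826] w 0.159 F [-0.6 -3.4 -2.1] M [-0.54 -0.37  0.1 ]
x [-0.007  1.     0.01 ] y [ 1.     0.007 -0.002] z [-0.002  0.01  -1.   ]
r 0.17242115737378733 th 0.011975112507622801
0.25 [0.1, -0.02, 0.67]
0.2 [0.06, -0.02, 0.54]
0.15 [0.04, -0.02, 0.39]
0.1 [0.02, -0.02, 0.25]
0.05 [0.01, -0.02, 0.11]
0.0 [0.01, -0.02, -0.03]
```

Nearly level. A small further press, watching force.

Call:
servo_tool:
  steps:
    - [[0,0,-0.03],[0,0,0],-1]
    - [[0,0,-0.05],[0,0,0],-1]
    - [[0,0,-0.05],[0,0,0],-1]

```text
clock: 32.17
tool_pos: [0.4345, 0.1488, 0.0795]
tool_rot: [-0.004, 0.705, 0.71, 0.003]
ft_force: [0.4, -1.8, -1.2]
width: 0.161
```

```bash
python3 st.py; python3 arc.py|head -1
```

```text
t 32.175 q [0.077 0.227 1.917 0.012 0.999 0.063] p [0.4345 0.1488 0.0795] w 0.161 F [ 0.4 -1.8 -1.2] M [-0.39 -0.34  0.05]
x [-0.007  1.     0.01 ] y [ 1.     0.007 -0.002] z [-0.002  0.01  -1.   ]
r 0.17248117405649355 th -0.006080014591154813
```

Call:
servo_tool:
  steps:
    - [[0,0,-0.03],[0,0,0],-1]
    - [[0,0,-0.04],[0,0,0],-1]
    - [[0,0,-0.04],[0,0,0],-1]

```text
clock: 32.55
tool_pos: [0.4345, 0.1487, 0.077]
tool_rot: [-0.004, 0.705, 0.71, 0.003]
ft_force: [-0.5, -1.1, -1.3]
width: 0.161
```

```bash
python3 st.py; python3 - <<'E'
from meas import *
f=grab_frame('scene'); np.savez('s19.npz',**f); a=f['img'][150:310,310:470]; cv2.imwrite('pics/s19c.png',cv2.cvtColor(cv2.resize(a,None,fx=4,fy=4,interpolation=cv2.INTER_CUBIC),cv2.COLOR_RGB2BGR))
E
```

```text
t 32.55 q [0.077 0.23  1.92  0.012 0.993 0.063] p [0.4345 0.1487 0.077 ] w 0.161 F [-0.5 -1.1 -1.3] M [-0.37 -0.37  0.03]
x [-0.007  1.     0.01 ] y [ 1.     0.007 -0.002] z [-0.002  0.01  -1.   ]
```

View pics/s19c.png

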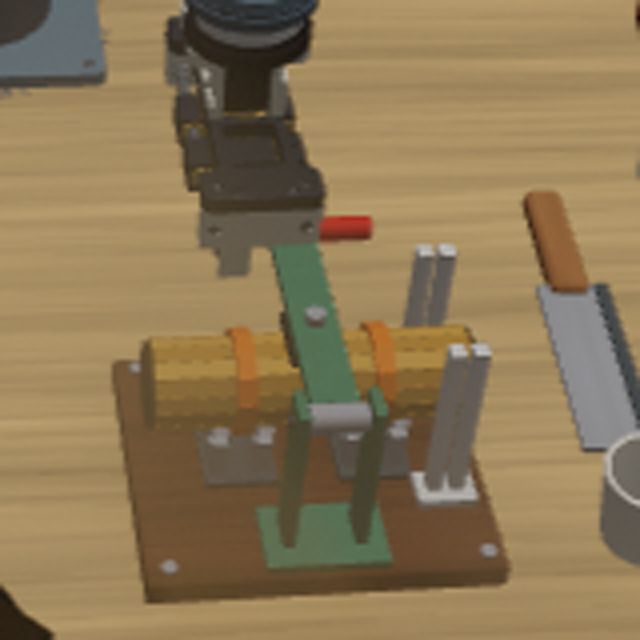

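```bash
python3 - <<'E'
from h import *
f=dict(np.load('s19.npz')); P=cloud(f)
hsv=cv2.cvtColor(f['img'],cv2.COLOR_RGB2HSV); k=((hsv[...,0]<5)|(hsv[...,0]>174))&(hsv[...,1]>150)&(hsv[...,2]>100); k[:195]=0;k[215:]=0;k[:,:388]=0;k[:,:405]=k[:,:405]; k[:,405:]=0
B=P[k]; print(len(B),np.nanpercentile(B,[5,50,95],axis=0).round(4))
# strap top along its length
hs=(hsv[...,0]>60)&(hsv[...,0]<90)&(hsv[...,1]>80)
S=P[hs]; S=S[(S[:,2]>.1)&(S[:,2]<.16)&(S[:,1]>.17)&(S[:,1]<.205)&(S[:,0]<.6)]
A=np.c_[S[:,0],np.ones(len(S))]; print(len(S),S.min(0),S.max(0),np.linalg.lstsq(A,S[:,2],rcond=None)[0], np.percentile(S[:,2],[10,50,90]))
for x in (.44,.46,.48,.5,.52,.54,.56,.58): 
    s=S[abs(S[:,0]-x)<.01]; print(x,len(s),s[:,2].mean().round(4) if len(s) else None)
E
```

```text
40 [[0.4305 0.2054 0.1195]
 [0.4377 0.2201 0.1221]
 [0.4413 0.2312 0.1258]]Traceback (most recent call last):
  File "<stdin>", line 8, in <module>
    return umr_minimum(a, axis, None, out, keepdims, initial, where)
ValueError: zero-size array to reduction operation minimum which has no identity
```

```bash
python3 - <<'E'
from h import *
f=dict(np.load('s19.npz')); P=cloud(f)
for i in range(11):
    # strap centre in crop from (297,255) to (335,400)
    u=(297+(335-297)*i/10)/4+310; v=(255+145*i/10)/4+150
    q=P[int(v)-1:int(v)+2,int(u)-1:int(u)+2].reshape(-1,3); print(int(u),int(v),np.nanmedian(q,0).round(4))
f=grab_frame('wrist'); save(f,'w19.png'); np.savez('w19.npz',**f)
E
```

```text
384 213 [0.4626 0.1845 0.1209]
385 217 [0.4772 0.1847 0.1209]
386 221 [0.493  0.1846 0.1205]
387 224 [0.5044 0.185  0.1207]
388 228 [0.528  0.1828 0.1271]
389 231 [0.5314 0.1853 0.1211]
389 235 [0.5431 0.1844 0.1196]
390 239 [0.5564 0.1843 0.1195]
391 242 [0.5685 0.1842 0.1203]
392 246 [0.5831 0.1841 0.1207]
393 250 [0.5956 0.1845 0.1209]
```

View pics/w19.png

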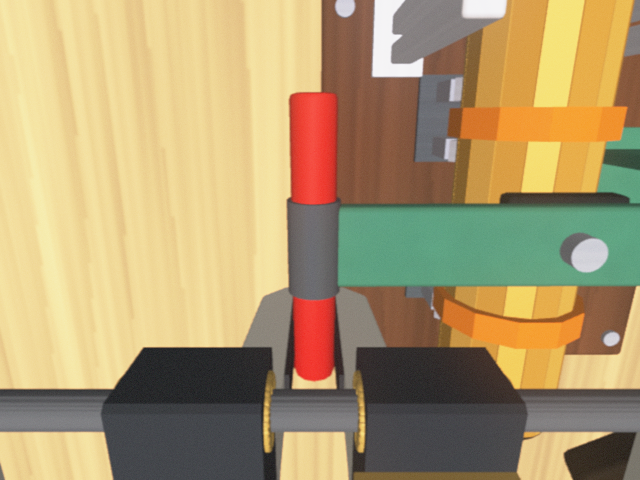

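Call:
servo_tool:
  steps:
    - [[0,0,0],[0,0,0],-0.4]
    - [[0,0,0],[0,0,0],0.0]
    - [[0,0,0],[0,0,0],0.2]
    - [[0,0,0],[0,0,0],0.2]
    - [[0,0,0.5],[0,0,0],0.2]
    - [[0,0,1.2],[0,0,0],0.2]
    - [[-0.2,0,2.0],[0,0,0],0.2]
    - [[-0.4,0,2.5],[0,0,0],0.2]
    - [[-0.4,0,2.5],[0,0,0],0.2]

```text
clock: 33.78
tool_pos: [0.4115, 0.149, 0.2294]
tool_rot: [-0.003, 0.704, 0.71, 0.005]
ft_force: [0.7, -0.1, -0.9]
width: 0.601
```

```bash
python3 st.py; python3 - <<'E'
from h import *
f=grab_frame('scene'); np.savez('s20.npz',**f); save(f,'s20.png'); P=cloud(f)
for i in range(0,11,2):
    u=(297+(335-297)*i/10)/4+310; v=(255+145*i/10)/4+150
    q=P[int(v)-1:int(v)+2,int(u)-1:int(u)+2].reshape(-1,3); print(int(u),int(v),np.nanmedian(q,0).round(4))
f=grab_frame('wrist'); save(f,'w20.png'); np.savez('w20.npz',**f)
E
```

```text
t 33.775 q [0.082 0.03  1.745 0.011 1.363 0.072] p [0.4115 0.149  0.2294] w 0.601 F [ 0.7 -0.1 -0.9] M [-0.08 -0.09 -0.  ]
x [-0.008  1.     0.011] y [1.    0.008 0.003] z [ 0.003  0.011 -1.   ]
384 213 [0.4617 0.1845 0.1213]
386 221 [0.493  0.1845 0.1191]
388 228 [0.5269 0.1835 0.1266]
389 235 [0.5442 0.1835 0.1197]
391 242 [0.5685 0.1842 0.1201]
393 250 [0.5967 0.1842 0.1217]
```

View pics/s20.png

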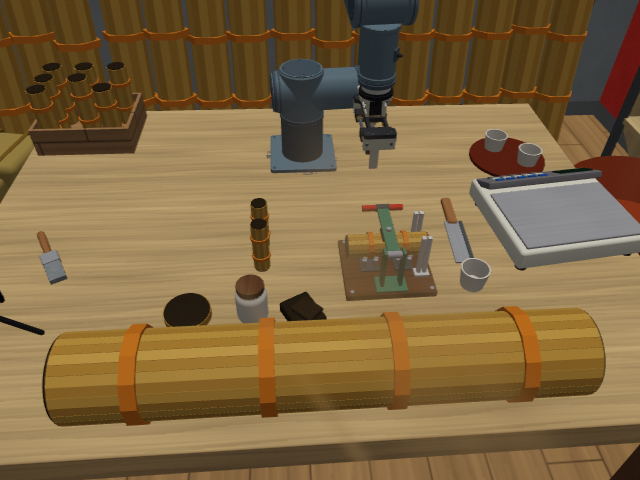

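View pics/w20.png

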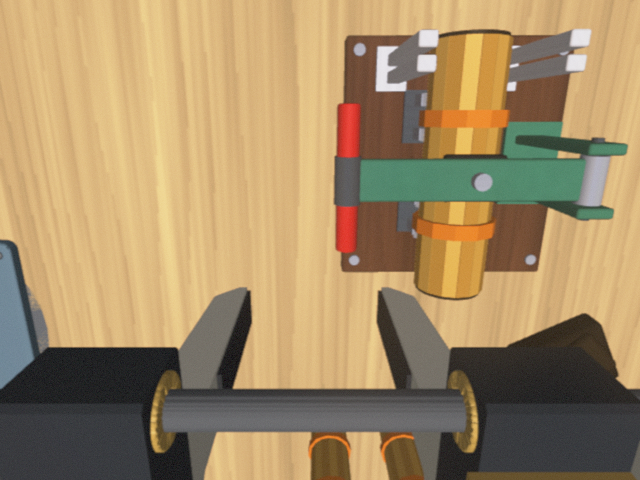

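```bash
python3 - <<'E'
from meas import *
f=dict(np.load('w20.npz')); P=cloud(f)
S=P[168:198,365:575]; S=S[(S[...,2]>.1)&(S[...,2]<.14)]; S=S[(S[:,1]>.175)&(S[:,1]<.198)]; 
A=np.c_[S[:,0]-.607,np.ones(len(S))]; from scipy.optimize import least_squares
s=least_squares(lambda c:A@c-S[:,2],[0,.12],loss='soft_l1',f_scale=.002); print('strap slope',-s.x[0],'z hinge',s.x[1],len(S))
print('bar top',np.percentile(P[110:150,340:358].reshape(-1,3),[50,95],axis=0).round(4),np.percentile(P[210:245,338:355].reshape(-1,3),[50,95],axis=0).round(4))
for b in [(40,100,430,515),(125,150,425,505),(205,220,420,490),(240,290,425,480),(112,124,425,508),(222,236,418,492)]:
    q=P[b[0]:b[1],b[2]:b[3]].reshape(-1,3); print(b,np.percentile(q[:,2],[85,92]).round(4))
a=dict(np.load('scene0.npz'))['img'].astype(int); c=dict(np.load('s20.npz'))['img'].astype(int)
d=(np.abs(a-c).max(2)>40).astype(np.uint8); n,l,st,_=cv2.connectedComponentsWithStats(d)
print([st[i].tolist() for i in range(1,n) if st[i,4]>25])
E
```

```text
strap slope -0.001518902027161332 z hinge 0.12059689305222512 5969
bar top [[nan nan nan]
 [nan nan nan]] [[nan nan nan]
 [nan nan nan]]
(40, 100, 430, 515) [nan nan]
(125, 150, 425, 505) [nan nan]
(205, 220, 420, 490) [nan nan]
(240, 290, 425, 480) [nan nan]
(112, 124, 425, 508) [nan nan]
(222, 236, 418, 492) [nan nan]
[[46, 0, 92, 133, 3621], [250, 0, 169, 169, 10640], [344, 0, 9, 25, 127], [393, 47, 10, 15, 66], [271, 71, 9, 33, 119], [279, 76, 8, 12, 40], [273, 108, 8, 5, 36], [349, 192, 80, 65, 2310], [203, 195, 33, 77, 1856]]
```

```bash
python3 -c "
from plant import *
print(job.job_done()); print(get_obs()['clock'])"
```

```text
the job is handed in; nothing more can be done
None
the job is handed in; nothing more can be done
```

The log is in the slicing jig, hoops in their slots, with the hold-down arm closed on it. I handed the job in at about 34 s of the 70 s allowed; no verdict is reported.

**What I did**
- I gripped the standing log side-on at mid height and lifted it. I turned it 90° and lowered it until it touched the bench, then let go.
- I took it again and carried it to the jig with the tool tilted about 26°, so the gripper body cleared the open hold-down arm. I lowered it until both saddle walls took the load, then let go.
- After checking the seat, I pinched the red bar and swung the arm down to level, pressed it, released it and backed away.

**Last checks**
- **Log seat:** before clamping, its body top was 103 mm above the bench along its whole length and its hoop tops about 107 mm, as expected for a fully seated log.
- **Hold-down arm:** the strap read −0.0015 rad after release, so it is level with the pad on the log.
- **Bystanders:** comparing the first and last scene pictures, only the robot, the log's old spot and the jig differ.

**What disagreed**
- **Fingertips:** they sat about 18 mm behind the reported tool point instead of 19 mm ahead. My first grip therefore held only the near side of the log. I opened, moved in 37 mm and gripped again before lifting, then used that offset throughout.
- **Final press:** the wrist force showed no clear rise. By the reported pose the hand went about 3 mm below the bar's measured height. Pad contact is therefore judged from the level strap, not from force.
- **Log height after clamping:** my depth readings for this came back empty, so it rests on the level strap and the earlier measurement.

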